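# Sort the nuts and bolts and close the nut can

## Task

One can of the sorting station already holds a nut, the other a bolt. With the hand pusher sweep all the nuts lying in the trough into the can that holds the nut (do not take them out of the trough with the fingers), and put the bolts standing on the bench into the can that holds the bolt. Once the nuts are in, set the tapered plug in the neck of their can, upright and fully home; leave the pusher standing upright on the bench and the speed sensor undisturbed.

Things in the scene. Friction and masses are not known exactly. Their poses are not given: they have to be found in the camera images.
- station: the fixed sorting station: an aluminium trough on a rail with an open steel can at either end. Origin on the bench under the trough's middle; y runs along the trough, z up. The deck is 180 mm long, its top 100 mm above the bench; side walls 4 mm thick, 56 mm apart inside, rise 27 mm above it; both ends are open, and what is pushed over an end falls into the can there
- trough_mid (a point): middle of the trough's deck, on its top face (100 mm above the bench); axes as the station's
- can_left (a point): centre of the mouth of the can at the station's +y end, at rim height: 80 mm above the bench, 142 mm from the trough's middle, 52 mm from the deck's end and 20 mm below it. The cans are alike: rim 96 mm across outside, 90 inside; the neck narrows as a cone to 78 mm inside 22 mm below the rim, straight below; inner floor 4 mm above the bench
- can_right (a point): the same point of the like can at the station's -y end
- pusher: hand pusher: block 42 mm (its x) by 50 mm (its y), 42 mm high, with a heavy steel sole, and an upright square wooden handle 24 x 24 mm from 42 to 100 mm above the sole; 0.3 kg. Origin at the sole's centre, z up the handle. Its 42 mm side goes across the trough, its 50 mm side along it. Stands on the bench at the start
- plug: tapered plug: dark rubber cone 75 mm across below, 86 mm above, 20 mm high, under a flange 95 mm across and 5 mm thick; a round aluminium knob 26 mm across stands on it from 25 to 72 mm; 0.18 kg. Origin at the centre of its underside, z up the knob. Fits either can; fully home its flange lies on the rim, its underside 20 mm below it. Stands on the bench at the start, knob up
- nut_seed: a nut that lies in one of the cans from the start and marks that can as the one for nuts; an M16 hexagon nut, bright steel, 24 mm across flats, 27 mm across corners, 13 mm thick, lying flat at the start; origin at the centre of its underside. 
- bolt_seed: a bolt that stands on its head in the other can at the start and marks that can as the one for bolts; an M10 hexagon bolt, head 20 mm across and 7 mm high, shank 10 mm across, 52 mm long in all; origin at the centre of the head's outer face, z along the shank
- sensor: bystander: a loose black speed sensor, 22x84x20 mm, on the bench at the right
- nut_1: an M16 hexagon nut, bright steel, 24 mm across flats, 27 mm across corners, 13 mm thick, lying flat at the start; origin at the centre of its underside. Lies in the trough at the start, or is absent in this run (3 to 5 of the five are present)
- nut_2: an M16 hexagon nut, bright steel, 24 mm across flats, 27 mm across corners, 13 mm thick, lying flat at the start; origin at the centre of its underside. Lies in the trough at the start, or is absent in this run (3 to 5 of the five are present)
- nut_3: an M16 hexagon nut, bright steel, 24 mm across flats, 27 mm across corners, 13 mm thick, lying flat at the start; origin at the centre of its underside. Lies in the trough at the start, or is absent in this run (3 to 5 of the five are present)
- nut_4: an M16 hexagon nut, bright steel, 24 mm across flats, 27 mm across corners, 13 mm thick, lying flat at the start; origin at the centre of its underside. Lies in the trough at the start, or is absent in this run (3 to 5 of the five are present)
- nut_5: an M16 hexagon nut, bright steel, 24 mm across flats, 27 mm across corners, 13 mm thick, lying flat at the start; origin at the centre of its underside. Lies in the trough at the start, or is absent in this run (3 to 5 of the five are present)
- bolt_1: an M10 hexagon bolt, head 20 mm across and 7 mm high, shank 10 mm across, 52 mm long in all; origin at the centre of the head's outer face, z along the shank. Stands on its head on the bench at the start, or is absent in this run (2 to 4 of the four are present)
- bolt_2: an M10 hexagon bolt, head 20 mm across and 7 mm high, shank 10 mm across, 52 mm long in all; origin at the centre of the head's outer face, z along the shank. Stands on its head on the bench at the start, or is absent in this run (2 to 4 of the four are present)
- bolt_3: an M10 hexagon bolt, head 20 mm across and 7 mm high, shank 10 mm across, 52 mm long in all; origin at the centre of the head's outer face, z along the shank. Stands on its head on the bench at the start, or is absent in this run (2 to 4 of the four are present)
- bolt_4: an M10 hexagon bolt, head 20 mm across and 7 mm high, shank 10 mm across, 52 mm long in all; origin at the centre of the head's outer face, z along the shank. Stands on its head on the bench at the start, or is absent in this run (2 to 4 of the four are present)

How it is judged:
By the outcome, as a careful person would: the job done as asked, in the order asked, and still so for the second after the job is handed in, with the robot touching nothing.
Of nut_1, nut_2, nut_3, nut_4, nut_5 only 3 to 5 are there at a start; the rules pass over those that are not, and their reading is None.
Of bolt_1, bolt_2, bolt_3, bolt_4 only 2 to 4 are there at a start; the rules pass over those that are not, and their reading is None.
At some moment in a run one of plug, pusher may be knocked a few centimetres aside while the robot is not near it.
It also fails if it takes over 210 s, if anything falls off the work surface, if the arm or the gripper's body presses on something with over 40 N, if the wrist force passes 120 N, or if a joint passes its speed limit or range.

## Robot

A 6-joint arm with a two-finger parallel gripper is mounted at the origin on a cart in front of the work surface, level with it; the furniture and walls round the work are solid. World frame = base frame: x ahead of the robot, y to its left, z up, the work surface at z = 0. Lengths are in m, angles in degrees, forces in N, time in s.
With the tool pointing down it reaches from about 0.4 to 0.825 m from the base axis. Payload 7 kg.
Tool frame: the origin (TCP) lies where the fingers leave the gripper's body, on its centre line; the fingertips stand 66 mm ahead of it and the grasp point (between the pads) lies 47 mm ahead of it; z points along the fingers, y is the direction in which the jaws open and shut (so a half turn about z gives the same grasp; the last joint's range is limited). The gripper opens to 88 mm and grips with 3 to 60 N. Pads are 19 mm wide; open, the fingers measure 130 mm over their backs; the gripper's body (78 mm by 193 mm) begins 47 mm behind the grasp point.
Start: joints at [91.736, 20.546, 0.682, 0, -70.136, -16.507], TCP at [0.172, 0.653, 0.292] pointing down, gripper open.
Joint ranges: [-176.03, 176.03], [-82.01, 121.73], [-58.28, 71.71], [-173.87, 95.51], [-174.79, -0.11], [-173.66, 173.66]. Speed limits (degrees/s): [136.94, 136.94, 172.46, 180, 180, 180].

## Interface

Orientations are given as [roll, pitch, yaw] about the fixed x, y, z axes, in that order (R = Rz(yaw) Ry(pitch) Rx(roll)).
In Python, from plant import get_obs, snapshot, close_job gives the robot as it stands.
- The arm moves only by the tool play_rows, never from a script. Its argument "series" is a list of rows, each a list of 5 numbers: the opening in per cent of the stroke, from 0 (shut) to 100 (fully open), then the shift along the tool's x, y, z in m, then the turn about the tool's z in degrees. In form: [[jaw, dx, dy, dz, spin], ...]. A call has 1 to 10 rows; each row is the pose to reach, as a shift and turn from the pose commanded when the call began, along the tool's axes at that moment; what a row does not reach only later rows make up. A row lasts 1/10 s, in which the tool goes at most 50 mm and 8.59 degrees, less where a joint would pass 70% of its speed; a pose out of reach is approached as far as the arm can. A call with a gripper value outside its range is refused whole. The fingers move at their own pace and stop on an object; the grip force is fixed at half the most. Time passes only in rows, so rows that repeat a pose let the fingers close. It gives the time, the measured TCP pose, the force and the opening at its end, in the units of the state.
- get_obs(): the state, without advancing time (a new reading comes with each control period).
- snapshot(name): name is "scene" or "top" or "wrist"; returns a dict with "frame" (400x640x3 uint8, red, green, blue), "z_map" (400x640 float32, m along the optical axis (not along the pixel's ray), 0 where there is no reading), "mtx" (3x3 intrinsics, pixels), "D" ([k1, k2, p1, p2, k3] as OpenCV has them; the pictures are not rectified), "camera_from_world" (4x4, takes a point from world to camera coordinates); the wrist camera has in their place "tool_from_camera" (4x4, takes a point from camera to tool coordinates, whose origin is the TCP and whose axes are the flange's). Camera axes: x right, y up, looking along -z (the intrinsics and any distortion apply to the point x, -y, -z); pixel columns grow to the right and rows downward; lengths in m; the calibration is good to about 2 mm. A picture is of the moment at which its call begins: read the wrist's pose just before it.
- close_job(): hands the job in, once; it reports no verdict.
The state is a dict: "clock": time; "joint_pos": joint angles; "qvel": joint speeds; "tau": joint torques, N m; "tool_pos": TCP position; "orientation": TCP orientation; "force": force on the tool from outside, world axes, zero at the start; "moment": the same for the moment, N m; "opening": finger opening in m.
Only numpy, scipy, OpenCV 4.12 (cv2) and the standard library are available. Lean on these libraries where they do the work, as an engineer would, in place of code of your own. Each camera call takes 0.05 s, during which the arm holds its last target.

## Working session

There is one attempt and no reset: what is moved stays moved. The work goes in short steps, Python scripts to look and compute and a tool call to move; the robot and the scene stay as the last step left them, time stands still between calls to the robot, and variables do not carry over. Pictures are saved under pics/ and viewed, and the job is handed in when it is done.

Besides the shell and the picture viewer there is one more tool, called after "Emit:" by a JSON object that holds its "fn" and its "kwargs", one argument or row to a line. play_rows: Moves the arm, as the interface text tells. Its arguments: {"type":"object","properties":{"series":{"type":"array"}},"required":["series"]}

```bash
ls; mkdir -p pics
cat > h.py <<'E'
import numpy as np,cv2
from plant import get_obs,snapshot
def snap(n,name=None):
    s=snapshot(n)
    if name: cv2.imwrite(f'pics/{name}.png',s['frame'][:,:,::-1])
    return s
E
python3 - <<'E'
from h import *
print(get_obs())
for n in ['scene','top','wrist']:
    s=snap(n,n+'0'); print(n,s['mtx'],s['D'],s.get('camera_from_world',s.get('tool_from_camera')),(s['z_map']>0).mean())
E
```

```text
pics
{'clock': 0.0, 'joint_pos': array([ 9.17366038e+01,  2.05911910e+01,  6.34427411e-01, -1.94643770e-02,
       -7.01344794e+01, -1.65063548e+01]), 'qvel': array([ 0.03578998, -0.04799591, -0.01490783,  0.04113072, -0.03477514,
       -0.05334381]), 'tau': array([ 1.19692344e-03, -5.82726717e+01,  2.93046874e+01,  6.99694365e+00,
        6.94389077e-03, -1.56068609e-04]), 'tool_pos': array([0.17201028, 0.65233494, 0.29123237]), 'orientation': array([ 1.79907318e+02, -8.38284735e-03, -1.47763731e+01]), 'force': array([0.3260482 , 0.2879414 , 0.15790666]), 'moment': array([-0.0103397 , -0.04820329, -0.03861146]), 'opening': 0.0879138867941736}
scene [[408.17985666   0.         323.48481851]
 [  0.         408.17985666 198.44416845]
 [  0.           0.           1.        ]] [-0.0113936  0.         0.         0.         0.       ] [[ 0.49992554 -0.86606463  0.00255094 -0.2120191 ]
 [ 0.56953203  0.33097173  0.75239018 -0.38523212]
 [-0.65246282 -0.37468623  0.65871277 -0.65793573]
 [ 0.          0.          0.          1.        ]] 0.97539453125
top [[386.17144536   0.         324.73
[... 151 characters left out ...]
  ] [[-0.01225169 -0.99989343  0.00793905  0.07663841]
 [ 0.98188582 -0.01052897  0.18918078 -0.55046086]
 [-0.18907703  0.01011302  0.98191018 -0.87330881]
 [ 0.          0.          0.          1.        ]] 0.99608203125
wrist [[328.3361751    0.         319.13028044]
 [  0.         328.3361751  195.33609149]
 [  0.           0.           1.        ]] [-0.02858812  0.          0.          0.          0.        ] [[-1.08176757e-03  9.60682514e-01  2.77647146e-01  7.53486125e-02]
 [ 9.99998895e-01  7.56122669e-04  1.27994310e-03  1.78925209e-04]
 [ 1.01968365e-03  2.77648223e-01 -9.60682270e-01 -9.30591338e-02]
 [ 0.00000000e+00  0.00000000e+00  0.00000000e+00  1.00000000e+00]] 0.99610546875
```

View pics/top0.png

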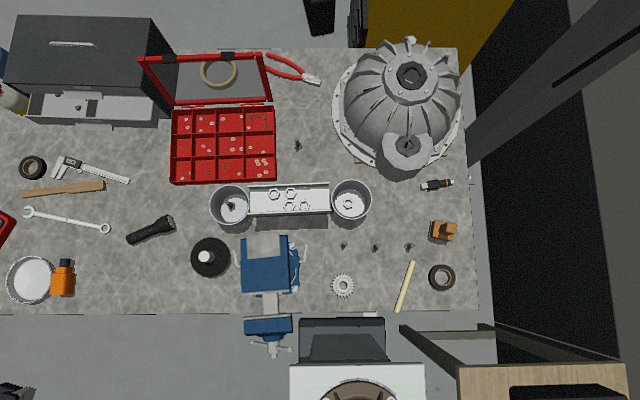

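View pics/scene0.png

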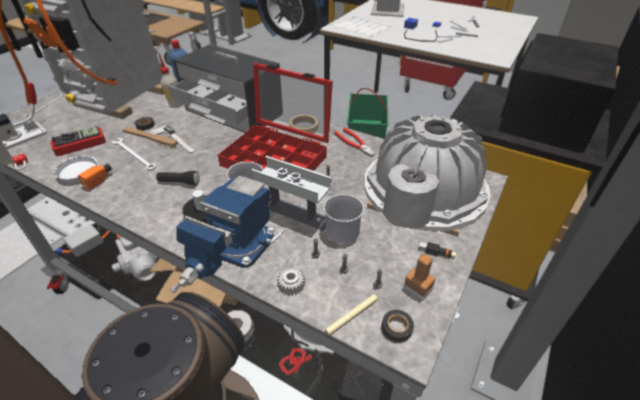

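View pics/wrist0.png

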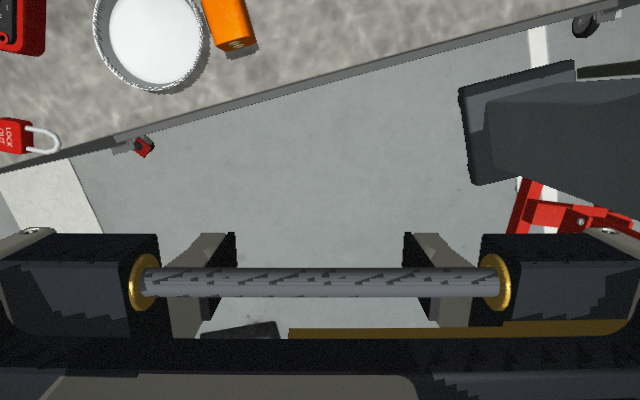

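```bash
cat >> h.py <<'E'
def world(s):
    """HxWx3 world points from depth (fixed cams)"""
    z=s['z_map'];h,w=z.shape
    u,v=np.meshgrid(np.arange(w),np.arange(h))
    p=cv2.undistortPoints(np.stack([u,v],-1).reshape(-1,1,2).astype(float),s['mtx'],s['D']).reshape(h,w,2)
    P=np.stack([p[...,0]*z,-p[...,1]*z,-z],-1)
    if 'camera_from_world' in s: T=np.linalg.inv(s['camera_from_world'])
    else: T=s['T_wc']
    return P@T[:3,:3].T+T[:3,3]
from scipy.spatial.transform import Rotation as Rn
def wrist(name=None):
    o=get_obs(); s=snap('wrist',name)
    T=np.eye(4);T[:3,:3]=Rn.from_euler('xyz',o['orientation'],degrees=True).as_matrix();T[:3,3]=o['tool_pos']
    s['T_wc']=T@s['tool_from_camera'];s['T_wt']=T
    return s
def ray(s,u,v,zp):
    p=cv2.undistortPoints(np.array([[[u,v]]],float),s['mtx'],s['D'])[0,0]
    T=np.linalg.inv(s['camera_from_world']) if 'camera_from_world' in s else s['T_wc']
    d=T[:3,:3]@np.array([p[0],-p[1],-1.]);c=T[:3,3]
    return c+d*(zp-c[2])/d[2]
def crop(s,name,x0,x1,y0,y1,k):
    cv2.imwrite(f'pics/{name}.png',cv2.resize(s['frame'][y0:y1,x0:x1,::-1],None,fx=k,fy=k,interpolation=cv2.INTER_CUBIC))
E
python3 - <<'E'
from h import *
s=snap('top')
crop(s,'t1',180,380,120,270,4)
crop(s,'t2',320,480,160,300,5)
W=world(s)
for n,(u,v) in dict(lc=(230,205),plugknob=(205,257),h=(443,225),b=(343,246),b2=(375,247),b3=(408,247),b0=(297,146),vise=(265,260),deck=(310,200),housing=(405,150)).items():
    print(n,W[v,u].round(3))
E
```

```text
lc [0.529 0.302 0.03 ]
plugknob [0.403 0.345 0.07 ]
h [ 0.47  -0.203  0.071]
b [0.428 0.027 0.005]
b2 [ 0.423 -0.048  0.035]
b3 [ 0.423 -0.131  0.016]
b0 [0.684 0.14  0.011]
vise [0.393 0.197 0.147]
deck [0.527 0.104 0.099]
housing [ 0.627 -0.106  0.152]
```

View pics/t1.png

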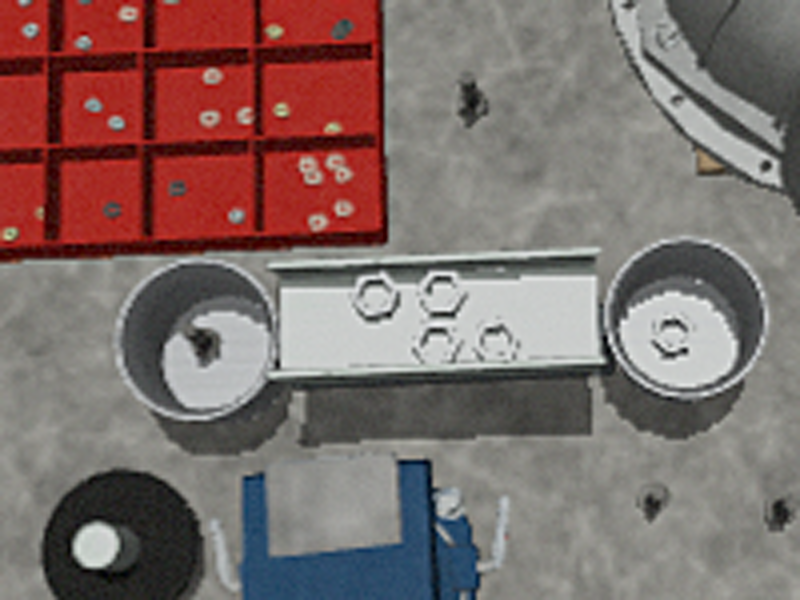

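View pics/t2.png

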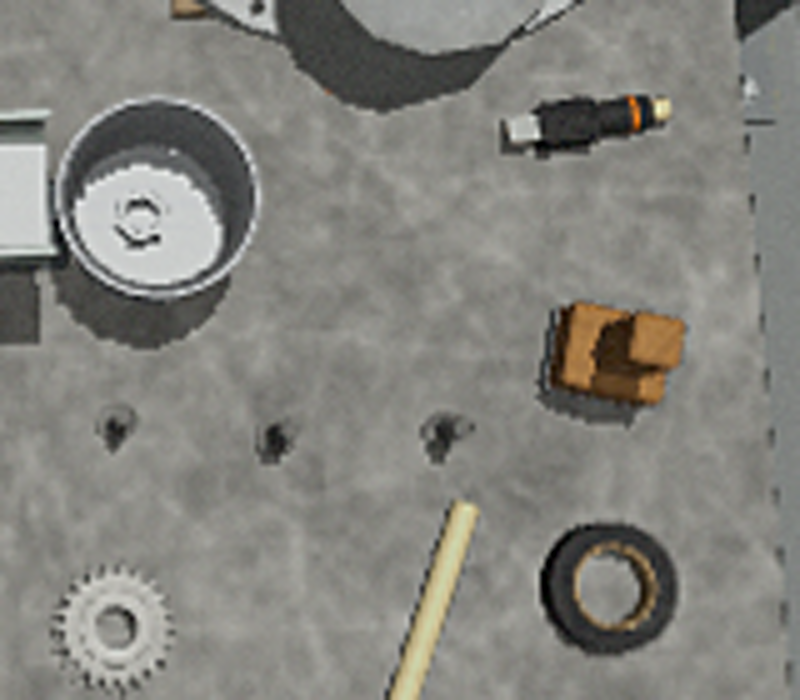

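Run:
```python
from h import *
s=snap('top');W=world(s)
Z=np.clip(W[...,2]/0.3*255,0,255).astype(np.uint8)
cv2.imwrite('pics/hm.png',cv2.applyColorMap(Z,cv2.COLORMAP_JET))
X,Y,H=W[...,0],W[...,1],W[...,2]
box=lambda a,b,c,d:(X>a)&(X<b)&(Y>c)&(Y<d)
# walls
m=box(.45,.62,.0,.3)&(abs(H-.127)<.006)
P=W[m];print('wall',m.sum(),P.min(0).round(3),P.max(0).round(3))
c=np.float32(P[:,:2]);print('rect',cv2.minAreaRect(c))
for nm,yl,yh in(('L',.22,.36),('R',-.06,.07)):
    m=box(.42,.62,yl,yh)&(abs(H-.08)<.008);P=W[m][:,:2]
    A=np.c_[2*P,np.ones(len(P))];q=np.linalg.lstsq(A,(P**2).sum(1),rcond=None)[0]
    print(nm,m.sum(),q[:2].round(4),np.sqrt(q[2]+q[0]**2+q[1]**2))
for nm,b,zl,zh in(('plugflange',(.33,.5,.27,.4),.012,.035),('knob',(.33,.5,.27,.4),.06,.08),('block',(.4,.54,-.28,-.14),.03,.055),('handle',(.4,.54,-.28,-.14),.09,.11)):
    m=box(*b)&(H>zl)&(H<zh);P=W[m];print(nm,m.sum(),P.mean(0).round(4),cv2.minAreaRect(np.float32(P[:,:2])) if m.sum()>3 else'')
for nm,b in dict(vise=(.25,.48,.1,.3),redbox=(.55,.85,.15,.4),hous=(.55,.8,-.2,.05)).items():
    m=box(*b);print(nm,H[m].max())
print('cam',np.linalg.inv(s['camera_from_world'])[:3,3])
```

```text
wall 413 [0.492 0.06  0.121] [0.563 0.245 0.132]
rect ((0.5281081199645996, 0.1521436870098114), (0.06621571630239487, 0.18359647691249847), 1.8861004114151)
L 249 [0.5218 0.2919] 0.04603000128947955
R 258 [0.5377 0.0056] 0.04634493623684749
plugflange 1137 [0.4052 0.3432 0.0242] ((0.4285532832145691, 0.3334301710128784), (0.12156590074300766, 0.14343728125095367), 87.69984436035156)
knob 199 [0.4382 0.3305 0.071 ] ((0.45329365134239197, 0.3295404314994812), (0.05686911195516586, 0.12294252216815948), 52.60093307495117)
block 224 [ 0.4579 -0.2032  0.0406] ((0.4606020748615265, -0.21187180280685425), (0.04939112439751625, 0.04225467890501022), 76.83556365966797)
handle 119 [ 0.4604 -0.2112  0.0976] ((0.46085959672927856, -0.21241602301597595), (0.024061424657702446, 0.024304639548063278), 78.29742431640625)
vise 0.15420359020775876
redbox 0.2440429853370435
hous 0.21222090138853444
cam [0.37630602 0.07966625 0.961039  ]
```

View pics/hm.png

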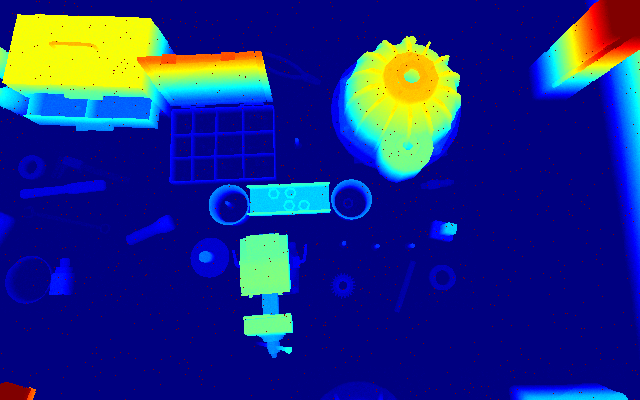

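```bash
cat >> h.py <<'E'
def go(x,y,z,yaw,x0=None):
    o=get_obs();p=o['tool_pos'] ;R=Rn.from_euler('xyz',[180,0,o['orientation'][2]],degrees=True).as_matrix()
    d=R.T@(np.array([x,y,z])-p); sp=-((yaw-o['orientation'][2]+180)%360-180)
    print('at',p.round(4),o['orientation'].round(1),'F',o['force'].round(1),'t',round(o['clock'],1),'-> d',d.round(4),'spin',round(sp,1),'dist',round(np.linalg.norm(d),3))
E
python3 -c "
from h import *
go(.42,.35,.3,-13)"
```

```text
at [0.1721 0.6525 0.2917] [180.   -0.  -14.8] F [-0.2 -0.6 -0.3] t 0.2 -> d [ 0.3169  0.2293 -0.0083] spin -1.8 dist 0.391
```

Emit:
{"fn": "play_rows", "kwargs": {
  "series": [
    [100,0.317,0.229,-0.008,-2],
    [100,0.317,0.229,-0.008,-2],
    [100,0.317,0.229,-0.008,-2],
    [100,0.317,0.229,-0.008,-2],
    [100,0.317,0.229,-0.008,-2],
    [100,0.317,0.229,-0.008,-2],
    [100,0.317,0.229,-0.008,-2],
    [100,0.317,0.229,-0.008,-2],
    [100,0.317,0.229,-0.008,-2],
    [100,0.317,0.229,-0.008,-2]
  ]
}}

```text
clock: 1.25
tool_pos: [0.4208, 0.3496, 0.3003]
orientation: [-180.0, 0.0, -12.9]
force: [0.3, 0.9, 1.0]
opening: 0.0876
```

```bash
python3 -c "
from h import *
s=wrist('w1')
go(.4606,-.15,.25,-13)"
```

```text
at [0.4203 0.3503 0.3002] [-180.     0.   -12.8] F [-1.2  0.   0.1] t 1.3 -> d [0.1504 0.4789 0.0502] spin 0.2 dist 0.504
```

View pics/w1.png

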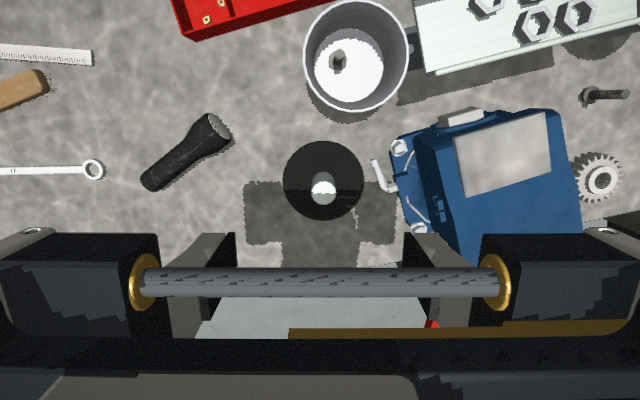

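```bash
python3 -c "
from h import *
go(.42,.14,.3,0)"
```

```text
at [0.4203 0.3503 0.3002] [-180.     0.   -12.8] F [-1.2  0.   0.1] t 1.3 -> d [4.640e-02 2.052e-01 2.000e-04] spin -12.8 dist 0.21
```

Emit:
{"fn": "play_rows", "kwargs": {
  "series": [
    [100,0.046,0.205,0,-12.8],
    [100,0.046,0.205,0,-12.8],
    [100,0.046,0.205,0,-12.8],
    [100,0.046,0.205,0,-12.8],
    [100,0.046,0.205,0,-12.8],
    [100,0.046,0.205,0,-12.8],
    [100,0.046,0.205,0,-12.8]
  ]
}}

```text
clock: 2.0
tool_pos: [0.4199, 0.1415, 0.3003]
orientation: [-180.0, -0.0, 0.1]
force: [-0.2, 0.9, -0.1]
opening: 0.0873
```

Run:
```python
from h import *
s=wrist('w2')
W=world(s);X,Y,H=W[...,0],W[...,1],W[...,2]
box=lambda a,b,c,d:(X>a)&(X<b)&(Y>c)&(Y<d)
m=box(.46,.6,.02,.28)&(abs(H-.127)<.004);P=W[m]
print(m.sum(),P.mean(0),cv2.minAreaRect(np.float32(P[:,:2])))
m=box(.46,.6,.02,.28)&(abs(H-.100)<.005);P=W[m]
print('deck',m.sum(),P.mean(0),cv2.minAreaRect(np.float32(P[:,:2])))
m=box(.50,.556,.06,.24)&(abs(H-.113)<.004);
n,l,st,c=cv2.connectedComponentsWithStats(m.astype(np.uint8))
for i in range(1,n):
    if st[i,4]>60: print('nut',st[i],W[l==i].mean(0).round(4),W[l==i][:,1].max())
for nm,yl,yh in(('L',.22,.36),('R',-.06,.07)):
    m=box(.42,.62,yl,yh)&(abs(H-.08)<.006);P=W[m][:,:2]
    A=np.c_[2*P,np.ones(len(P))];q=np.linalg.lstsq(A,(P**2).sum(1),rcond=None)[0]
    print(nm,m.sum(),q[:2].round(4),np.sqrt(q[2]+q[0]**2+q[1]**2))
go(.4606,-.2121,.25,-13)
```

```text
3616 [0.53310492 0.15101562 0.12889552] ((0.5284349322319031, 0.15103794634342194), (0.06613577902317047, 0.1842135190963745), 1.796139121055603)
deck 13284 [0.52956749 0.15039557 0.10057391] ((0.5288048386573792, 0.15116187930107117), (0.05600263178348541, 0.1806798279285431), 1.9399784803390503)
nut [192  19  92  39 756] [0.5455 0.1918 0.113 ] 0.23992203664494896
nut [293  21  35  35 536] [0.5433 0.1487 0.113 ] 0.16227287041143587
nut [291  61  34  32 458] [0.5144 0.1514 0.113 ] 0.16444356574172653
nut [332  60  33  33 452] [0.5146 0.1182 0.113 ] 0.1312377265803501
L 1905 [0.5157 0.2841] 0.051667039974571186
R 1935 [0.5327 0.0099] 0.045247008782808726
at [0.4199 0.1417 0.3002] [-1.8e+02 -0.0e+00  1.0e-01] F [0.6 0.5 0.2] t 2.0 -> d [0.04   0.3539 0.0502] spin 13.1 dist 0.36
```

View pics/w2.png

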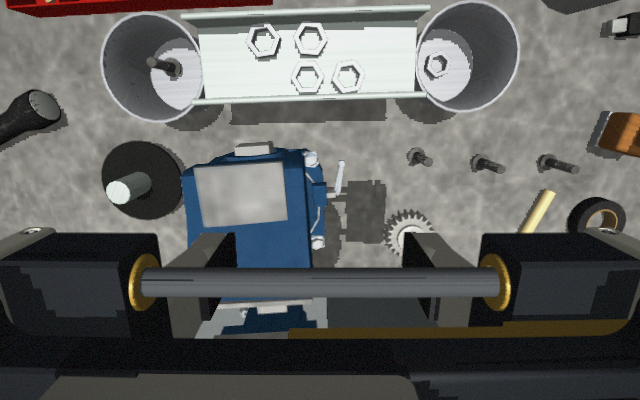

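Emit:
{"fn": "play_rows", "kwargs": {
  "series": [
    [100,0.04,0.354,0.02,13],
    [100,0.04,0.354,0.02,13],
    [100,0.04,0.354,0.02,13],
    [100,0.04,0.354,0.02,13],
    [100,0.04,0.354,0.02,13],
    [100,0.04,0.354,0.05,13],
    [100,0.04,0.354,0.05,13],
    [100,0.04,0.354,0.05,13],
    [100,0.04,0.354,0.05,13]
  ]
}}

```text
clock: 2.95
tool_pos: [0.4604, -0.2143, 0.2485]
orientation: [180.0, 0.2, -13.1]
force: [0.2, 0.9, 0.5]
opening: 0.0876
```

Run:
```python
from h import *
s=wrist('w3');t=snap('top','t3')
W=world(s);X,Y,H=W[...,0],W[...,1],W[...,2]
m=(abs(X-.46)<.06)&(abs(Y+.21)<.06)&(abs(H-.1)<.006);P=W[m]
if m.sum()>5: print(m.sum(),P.mean(0),cv2.minAreaRect(np.float32(P[:,:2])))
go(.4606,-.2121,.119,-13)
```

```text
894 [ 0.46243099 -0.21309287  0.09978587] ((0.4618214964866638, -0.21283815801143646), (0.023573165759444237, 0.0233098566532135), 77.1582260131836)
at [ 0.4607 -0.2128  0.2499] [180.    0.  -12.9] F [ 0.4  0.7 -0.4] t 3.0 -> d [-0.0002 -0.0006  0.1309] spin 0.1 dist 0.131
```

View pics/w3.png

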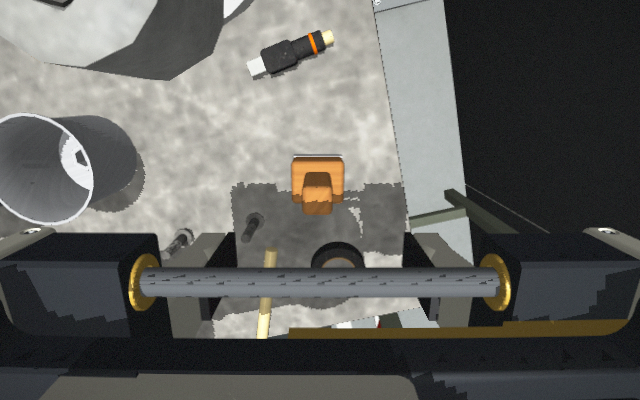

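View pics/t3.png

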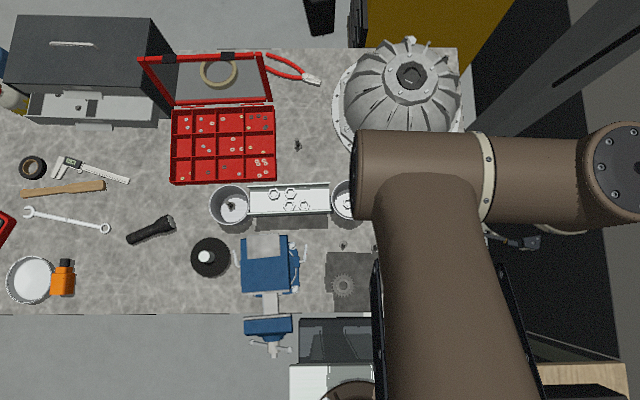

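Emit:
{"fn": "play_rows", "kwargs": {
  "series": [
    [100,0.001,0,0.05,0],
    [100,0.001,0,0.09,0],
    [100,0.001,0,0.115,0],
    [100,0.001,0,0.129,0],
    [100,0.001,0,0.129,0],
    [0,0.001,0,0.129,0],
    [0,0.001,0,0.129,0],
    [0,0.001,0,0.129,0],
    [0,0.001,0,0.129,0],
    [0,0.001,0,0.129,0]
  ]
}}

```text
clock: 4.05
tool_pos: [0.4611, -0.2139, 0.1217]
orientation: [-180.0, -0.1, -13.0]
force: [-0.7, -0.4, 0.1]
opening: 0.0536
```

Emit:
{"fn": "play_rows", "kwargs": {
  "series": [
    [0,0,0,0,0],
    [0,0,0,0,0],
    [0,0,0,-0.002,0],
    [0,0,0,-0.03,0],
    [0,0,0,-0.06,0],
    [0,0,0,-0.1,0],
    [0,0,0,-0.13,0],
    [0,0,0,-0.15,0],
    [0,0,0,-0.15,0],
    [0,0,0,-0.15,0]
  ]
}}

```text
clock: 5.05
tool_pos: [0.4604, -0.2137, 0.2705]
orientation: [-180.0, 0.0, -13.0]
force: [-0.2, -1.4, -3.4]
opening: 0.0236
```

Run:
```python
from h import *
s=wrist('w4')
print(get_obs()['opening'])
go(.526,.233,.28,1.9)
```

```text
0.023554776558859323
at [ 0.4601 -0.2137  0.2698] [-1.8e+02  1.0e-01 -1.3e+01] F [-0.3 -0.4 -3.9] t 5.1 -> d [-0.0362 -0.45   -0.0102] spin -14.9 dist 0.452
```

View pics/w4.png

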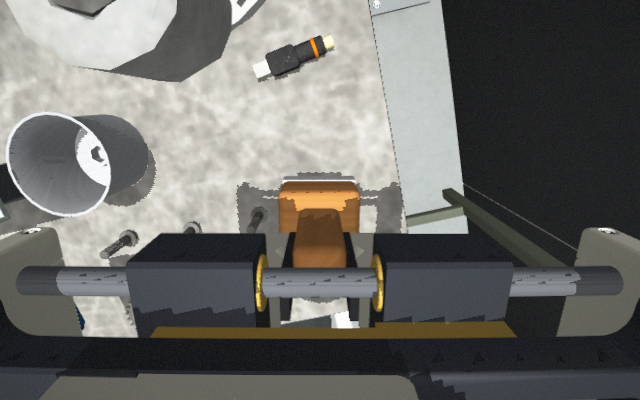

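Emit:
{"fn": "play_rows", "kwargs": {
  "series": [
    [0,0,0,-0.02,0],
    [0,-0.037,-0.45,-0.02,-15],
    [0,-0.037,-0.45,-0.02,-15],
    [0,-0.037,-0.45,-0.02,-15],
    [0,-0.037,-0.45,-0.02,-15],
    [0,-0.037,-0.45,-0.02,-15],
    [0,-0.037,-0.45,-0.02,-15],
    [0,-0.037,-0.45,-0.02,-15],
    [0,-0.037,-0.45,-0.02,-15],
    [0,-0.037,-0.45,-0.02,-15]
  ]
}}

```text
clock: 6.1
tool_pos: [0.5249, 0.2332, 0.2891]
orientation: [179.9, 0.2, 2.0]
force: [1.0, -0.8, -2.1]
opening: 0.024
```

Emit:
{"fn": "play_rows", "kwargs": {
  "series": [
    [0,0,0,0,0],
    [0,-0.037,0,0,0],
    [0,0,0,0,0],
    [0,0,0,0,0],
    [0,0,0,0,0]
  ]
}}

```text
clock: 6.6
tool_pos: [0.5254, 0.231, 0.2891]
orientation: [179.9, 0.2, 2.0]
force: [-0.7, 0.6, -2.3]
opening: 0.0239
```

Run:
```python
from h import *
s=wrist('w5');t=snap('top','t5')
go(.525,.234,.222,1.9)
```

```text
at [0.5252 0.231  0.2898] [1.799e+02 1.000e-01 2.000e+00] F [ 0.1 -0.4 -2.8] t 6.7 -> d [-0.0001 -0.003   0.0678] spin 0.1 dist 0.068
```

View pics/w5.png

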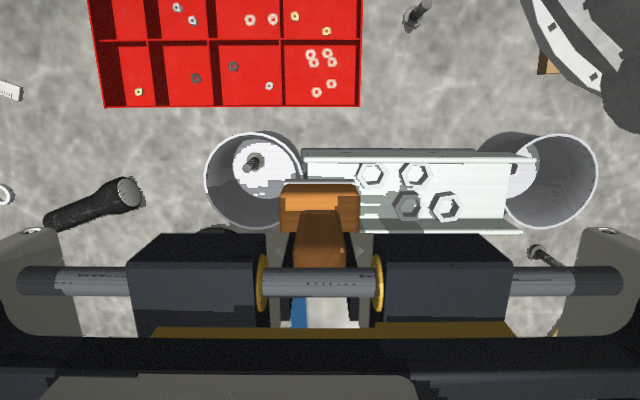

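View pics/t5.png

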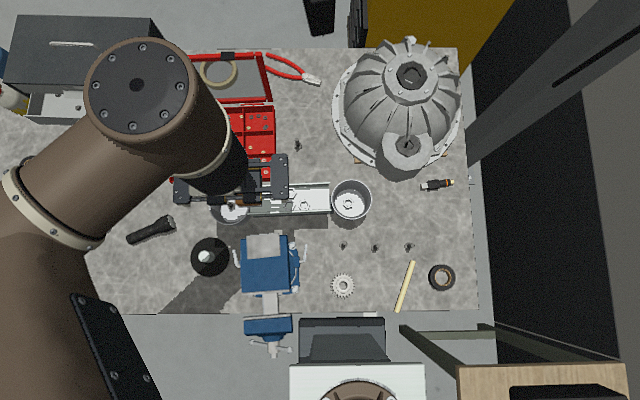

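Run:
```python
from h import *
s=wrist();W=world(s);X,Y,H=W[...,0],W[...,1],W[...,2]
hsv=cv2.cvtColor(s['frame'],cv2.COLOR_RGB2HSV)
m=(hsv[...,1]>120)&(hsv[...,0]<18)&(abs(X-.53)<.06)&(abs(Y-.23)<.06)
P=W[m];hh=np.histogram(P[:,2],bins=np.arange(.14,.3,.004));print(hh)
mm=m&(abs(H-np.median(P[P[:,2]<.225][:,2]))<.005);P=W[mm];print(P.mean(0),cv2.minAreaRect(np.float32(P[:,:2])),P.min(0),P.max(0))
for (u,v) in [(371,176),(357,176),(412,178),(407,207),(446,206)]: print(ray(s,u,v,.113).round(4))
```

```text
(array([   0,    0,    0,    0,    0,    0,    0,   59,   82,  110,  104,
        124,  186, 2104,   90,   79,   88,   87,   99,  106,  113,  123,
        133,  140,  151,  175,  177,  514,  758,    0,    0,    0,    0,
          0,    0,    0,    0,    0,    0]), array([0.14 , 0.144, 0.148, 0.152, 0.156, 0.16 , 0.164, 0.168, 0.172,
       0.176, 0.18 , 0.184, 0.188, 0.192, 0.196, 0.2  , 0.204, 0.208,
       0.212, 0.216, 0.22 , 0.224, 0.228, 0.232, 0.236, 0.24 , 0.244,
       0.248, 0.252, 0.256, 0.26 , 0.264, 0.268, 0.272, 0.276, 0.28 ,
       0.284, 0.288, 0.292, 0.296]))
[0.53815685 0.23148633 0.19439278] ((0.5349831581115723, 0.23132860660552979), (0.026267124339938164, 0.048947956413030624), 2.4714677333831787) [0.52106429 0.20663401 0.18966592] [0.54834347 0.25595622 0.19960758]
[0.5407 0.1877 0.113 ]
[0.5403 0.1995 0.113 ]
[0.5401 0.1528 0.113 ]
[0.5143 0.1543 0.113 ]
[0.5163 0.1204 0.113 ]
```

Emit:
{"fn": "play_rows", "kwargs": {
  "series": [
    [0,-0.001,-0.001,0.02,0],
    [0,-0.001,-0.001,0.035,0],
    [0,-0.001,-0.001,0.045,0],
    [0,-0.001,-0.001,0.05,0],
    [0,-0.001,-0.001,0.05,0],
    [0,-0.001,-0.001,0.05,0]
  ]
}}

```text
clock: 7.35
tool_pos: [0.525, 0.2326, 0.2418]
orientation: [-180.0, -0.0, 2.0]
force: [0.7, 0.6, -2.0]
opening: 0.0238
```

Run:
```python
from h import *
s=wrist('w6');W=world(s);X,Y,H=W[...,0],W[...,1],W[...,2]
hsv=cv2.cvtColor(s['frame'],cv2.COLOR_RGB2HSV)
m=(hsv[...,1]>120)&(hsv[...,0]<18)&(abs(X-.53)<.06)&(abs(Y-.23)<.06)&(H<.155)&(H>.13)
P=W[m];print(P.mean(0),cv2.minAreaRect(np.float32(P[:,:2])),np.median(P[:,2]),P.min(0),P.max(0))
go(.53,.1,.238,1.9)
```

```text
[0.53922932 0.2332193  0.14532743] ((0.5349684953689575, 0.23322270810604095), (0.02621179260313511, 0.04913873225450516), 2.9788002967834473) 0.14646774730869466 [0.52060351 0.20850527 0.13000151] [0.54818735 0.25769153 0.15496178]
at [0.525  0.2326 0.2419] [-1.8e+02 -1.0e-01  2.0e+00] F [-0.1  0.4 -2.6] t 7.4 -> d [0.0003 0.1327 0.0039] spin 0.1 dist 0.133
```

View pics/w6.png

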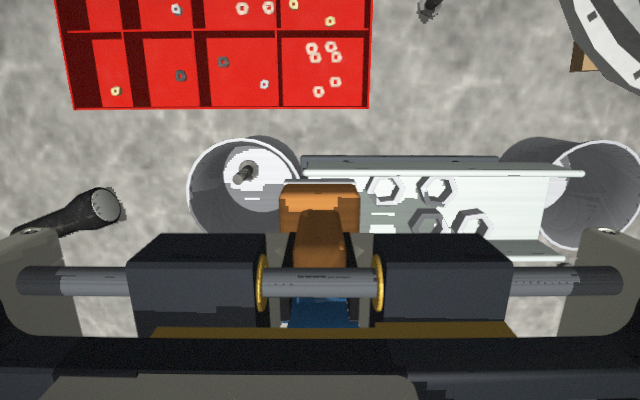

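Emit:
{"fn": "play_rows", "kwargs": {
  "series": [
    [0,0,0,0.003,0],
    [0,0,0.008,0.003,0],
    [0,0,0.016,0.003,0],
    [0,0,0.024,0.003,0],
    [0,0,0.032,0.003,0],
    [0,0,0.04,0.003,0],
    [0,0,0.048,0.003,0],
    [0,0,0.056,0.003,0],
    [0,0,0.064,0.003,0]
  ]
}}

```text
clock: 8.3
tool_pos: [0.527, 0.1679, 0.2383]
orientation: [-180.0, -0.0, 2.0]
force: [0.0, 0.9, -3.1]
opening: 0.0238
```

Run:
```python
from h import *
s=wrist('w7');t=snap('top')
crop(t,'t7',180,440,120,290,3)
go(.5313,.074,.239,1.9)
```

```text
at [0.5268 0.1673 0.2382] [180.   0.   2.] F [ 1.5  0.9 -3.1] t 8.4 -> d [ 0.0013  0.0934 -0.0008] spin 0.1 dist 0.093
```

View pics/w7.png

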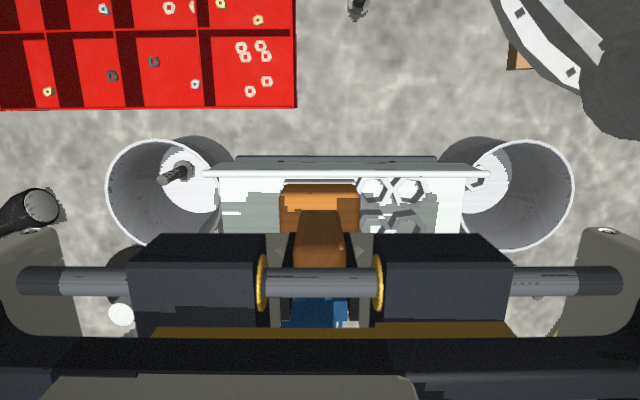

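Nuts (373,190), (408,190), (372,222), (407,222) slide ahead of the block. Continue.

Emit:
{"fn": "play_rows", "kwargs": {
  "series": [
    [0,0,0.008,0,0],
    [0,0,0.016,0,0],
    [0,0,0.024,0,0],
    [0,0,0.032,0,0],
    [0,0,0.04,0,0],
    [0,0,0.048,0,0],
    [0,0,0.056,0,0],
    [0,0,0.064,0,0],
    [0,0,0.072,0,0],
    [0,0,0.079,0,0]
  ]
}}

```text
clock: 9.4
tool_pos: [0.5297, 0.0887, 0.2381]
orientation: [180.0, 0.0, 2.0]
force: [0.4, -0.5, -2.8]
opening: 0.024
```

Emit:
{"fn": "play_rows", "kwargs": {
  "series": [
    [0,0,0.007,0,0],
    [0,0,0.014,0,0],
    [0,0,0.016,0,0],
    [0,0,0.016,0,0],
    [0,0,0.016,0,0],
    [0,0,0.016,0,0]
  ]
}}

```text
clock: 10.0
tool_pos: [0.5303, 0.0737, 0.2382]
orientation: [-180.0, -0.0, 2.0]
force: [-0.4, 0.9, -2.4]
opening: 0.024
```

Run:
```python
from h import *
s=wrist('w8')
go(.5313,.074,.239,1.9)
```

```text
at [0.5303 0.0737 0.2381] [180.   0.   2.] F [ 0.2 -0.2 -2.3] t 10.1 -> d [ 0.001  -0.0002 -0.0009] spin 0.1 dist 0.001
```

View pics/w8.png

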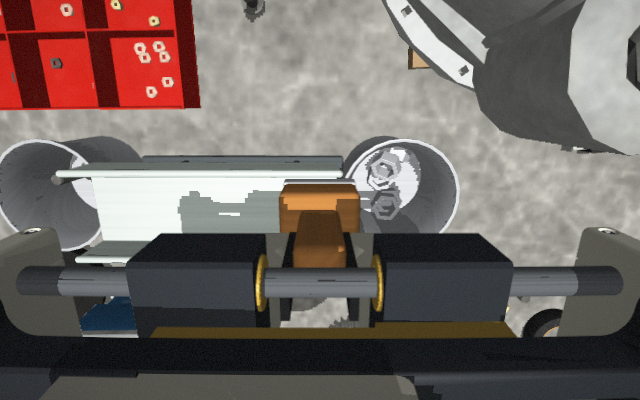

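Emit:
{"fn": "play_rows", "kwargs": {
  "series": [
    [0,0,0.005,0,0],
    [0,0,0.005,-0.02,0],
    [0,0,0.005,-0.06,0],
    [0,0,0,-0.06,0],
    [0,0,0,-0.06,0]
  ]
}}

```text
clock: 10.55
tool_pos: [0.5305, 0.0739, 0.2989]
orientation: [-179.9, -0.1, 2.0]
force: [-0.1, 0.3, -4.1]
opening: 0.0242
```

Run:
```python
from h import *
s=wrist('w9')
t=snap('top');crop(t,'t9',180,440,120,290,3)
go(.46,-.21,.3,0)
```

```text
at [0.5296 0.0733 0.2972] [1.8e+02 1.0e-01 2.0e+00] F [ 0.3  0.1 -2.5] t 10.7 -> d [-0.0796  0.2807 -0.0028] spin 2.0 dist 0.292
```

View pics/w9.png

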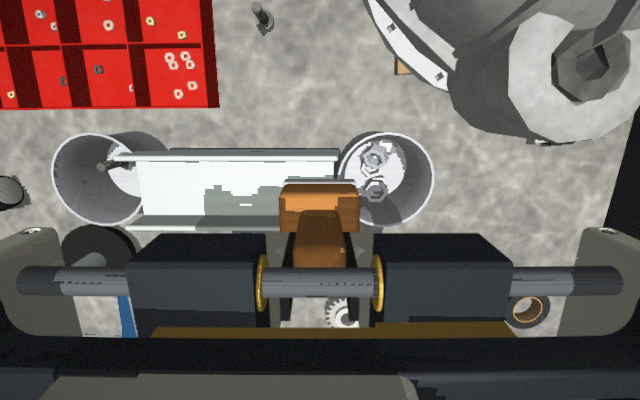

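Head back to the bench spot for the pusher; the top view will then show the trough.

Emit:
{"fn": "play_rows", "kwargs": {
  "series": [
    [0,-0.08,0.281,-0.003,2],
    [0,-0.08,0.281,-0.003,2],
    [0,-0.08,0.281,-0.003,2],
    [0,-0.08,0.281,-0.003,2],
    [0,-0.08,0.281,-0.003,2],
    [0,-0.08,0.281,-0.003,2],
    [0,-0.08,0.281,-0.003,2],
    [0,-0.08,0.281,-0.003,2]
  ]
}}

```text
clock: 11.45
tool_pos: [0.4593, -0.2112, 0.2999]
orientation: [-180.0, 0.1, -0.1]
force: [0.3, -0.8, -2.6]
opening: 0.024
```

Run:
```python
from h import *
s=wrist('w10');W=world(s);X,Y,H=W[...,0],W[...,1],W[...,2]
hsv=cv2.cvtColor(s['frame'],cv2.COLOR_RGB2HSV)
m=(hsv[...,1]>120)&(hsv[...,0]<18)&(abs(X-.46)<.06)&(abs(Y+.21)<.06)&(H<.22)
print('blocktop',np.median(W[m][:,2]))
t=snap('top');crop(t,'t10',180,440,120,290,3)
go(.46,-.21,.138,0)
```

```text
blocktop 0.20430110983994798
at [ 0.4601 -0.2098  0.3004] [-1.8e+02  1.0e-01  0.0e+00] F [-0.3 -0.4 -1.8] t 11.6 -> d [-1.000e-04  2.000e-04  1.624e-01] spin 0.0 dist 0.162
```

View pics/t10.png

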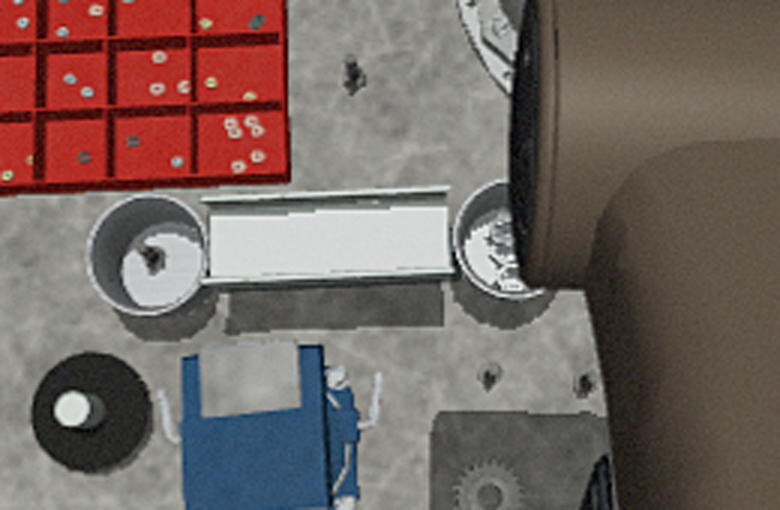

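View pics/w10.png

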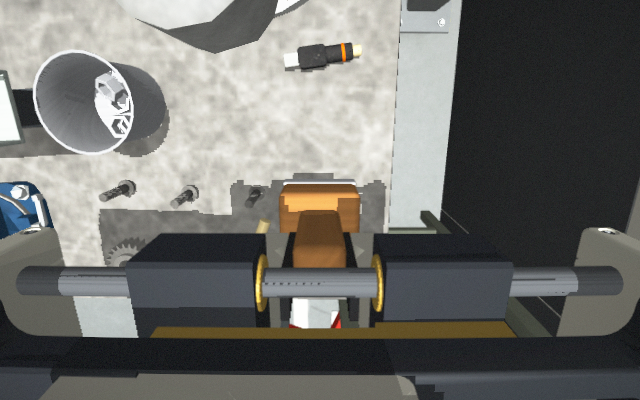

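Emit:
{"fn": "play_rows", "kwargs": {
  "series": [
    [0,0,0,0.05,0],
    [0,0,0,0.1,0],
    [0,0,0,0.135,0],
    [0,0,0,0.152,0],
    [0,0,0,0.158,0],
    [0,0,0,0.161,0],
    [0,0,0,0.161,0],
    [0,0,0,0.161,0]
  ]
}}

```text
clock: 12.35
tool_pos: [0.4611, -0.21, 0.1413]
orientation: [180.0, -0.1, 0.1]
force: [-0.2, 0.7, -2.0]
opening: 0.024
```

Run:
```python
from h import *
s=wrist('w11');W=world(s);X,Y,H=W[...,0],W[...,1],W[...,2]
hsv=cv2.cvtColor(s['frame'],cv2.COLOR_RGB2HSV)
m=(hsv[...,1]>120)&(hsv[...,0]<18)&(abs(X-.46)<.06)&(abs(Y+.21)<.06)&(H<.055)&(H>.035)
print('blocktop',np.median(W[m][:,2]))
go(.46,-.21,.25,0)
```

```text
blocktop 0.04603603592016589
at [ 0.461  -0.2101  0.1413] [ 1.8e+02 -1.0e-01  1.0e-01] F [-0.1 -1.  -2.6] t 12.4 -> d [-1.000e-03 -1.000e-04 -1.087e-01] spin 0.1 dist 0.109
```

Emit:
{"fn": "play_rows", "kwargs": {
  "series": [
    [0,0,0,0.002,0],
    [0,0,0,0.003,0],
    [0,0,0,0.004,0],
    [0,0,0,0.004,0]
  ]
}}

```text
clock: 12.8
tool_pos: [0.4605, -0.2103, 0.1375]
orientation: [180.0, -0.1, 0.1]
force: [-3.2, 2.4, 10.5]
opening: 0.0239
```

Emit:
{"fn": "play_rows", "kwargs": {
  "series": [
    [50,0,0,0,0],
    [60,0,0,0,0],
    [70,0,0,0,0],
    [80,0,0,0,0],
    [80,0,0,0,0],
    [80,0,0,0,0],
    [80,0,0,-0.03,0],
    [80,0,0,-0.06,0],
    [80,0,0,-0.1,0],
    [80,0,0,-0.1,0]
  ]
}}

```text
clock: 13.8
tool_pos: [0.4628, -0.2108, 0.2414]
orientation: [179.9, -0.5, 0.1]
force: [0.6, -0.1, -0.1]
opening: 0.0701
```

Run:
```python
from h import *
s=wrist('w12');W=world(s)
go(.38,-.05,.22,0)
```

```text
at [ 0.4617 -0.2104  0.2388] [180.   -0.3   0. ] F [ 0.1  0.  -0.7] t 13.8 -> d [-0.0815 -0.1604  0.0188] spin 0.0 dist 0.181
```

View pics/w12.png

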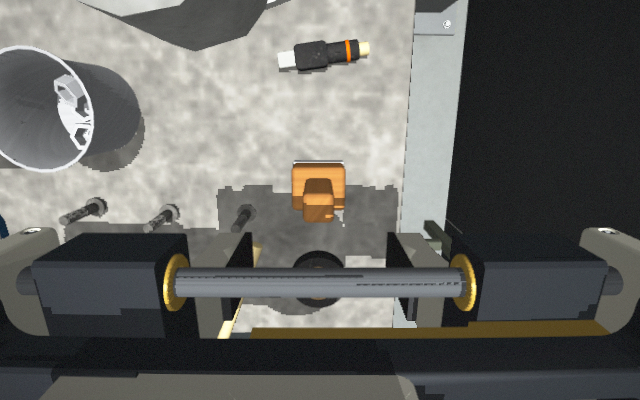

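```bash
cat >> h.py <<'E'
def bolts(s,regions,show=True):
    W=world(s);X,Y,H=W[...,0],W[...,1],W[...,2];out=[]
    for (a,b,c,d) in regions:
        m=(X>a)&(X<b)&(Y>c)&(Y<d)&(H>.012)&(H<.06)
        n,l,st,_=cv2.connectedComponentsWithStats(m.astype(np.uint8),connectivity=8)
        for i in range(1,n):
            if st[i,4]<4: continue
            P=W[l==i];tip=P[P[:,2]>.04]
            print('bolt n',st[i,4],'px',st[i,:4],'med',np.median(P,0).round(4),'top',P[:,2].max().round(3),'tip',np.median(tip,0).round(4) if len(tip) else '', len(tip))
E
python3 - <<'E'
from h import *
s=wrist()
bolts(s,[(.38,.46,-.17,.08)])
t=snap('top');print('top');bolts(t,[(.38,.46,-.17,.08),(.64,.72,.1,.16)])
E
```

```text
bolt n 390 px [ 57 203  40  22] med [0.435  0.0234 0.038 ] top 0.054 tip [0.435  0.0243 0.0503] 179
bolt n 254 px [231 209  20  24] med [ 0.429  -0.136   0.0423] top 0.055 tip [ 0.4278 -0.1351  0.0518] 136
bolt n 321 px [142 210  30  24] med [ 0.4281 -0.0548  0.0397] top 0.055 tip [ 0.4271 -0.0539  0.0514] 159
bolt n 70 px [253 245   8  11] med [ 0.3865 -0.1433  0.0137] top 0.015 tip  0
top
bolt n 18 px [342 241   4   5] med [0.4325 0.0275 0.0515] top 0.054 tip [0.4326 0.0268 0.0518] 15
bolt n 30 px [295 138   5   9] med [0.6859 0.1392 0.042 ] top 0.052 tip [0.6863 0.1394 0.0491] 16
```

Run:
```python
from h import *
t=snap('top');W=world(t);X,Y,H=W[...,0],W[...,1],W[...,2]
m=(H>.12)&(H<.17)&(X>.3)&(X<.49)&(Y>.1)&(Y<.3);P=W[m];print(P.min(0),P.max(0))
go(.427,-.1355,.16,-90)
```

```text
[0.3185753  0.14766398 0.1203798 ] [0.44988176 0.25520309 0.15386717]
at [ 0.4597 -0.21    0.2353] [-1.8e+02  1.0e-01  0.0e+00] F [ 0.9 -0.6  0.1] t 14.0 -> d [-0.0326 -0.0745  0.0753] spin 90.0 dist 0.111
```

Emit:
{"fn": "play_rows", "kwargs": {
  "series": [
    [45,-0.033,-0.075,0.02,90],
    [45,-0.033,-0.075,0.02,90],
    [45,-0.033,-0.075,0.02,90],
    [45,-0.033,-0.075,0.02,90],
    [45,-0.033,-0.075,0.02,90],
    [45,-0.033,-0.075,0.02,90],
    [45,-0.033,-0.075,0.02,90],
    [45,-0.033,-0.075,0.02,90],
    [45,-0.033,-0.075,0.02,90],
    [45,-0.033,-0.075,0.02,90]
  ]
}}

```text
clock: 15.0
tool_pos: [0.4265, -0.1352, 0.2148]
orientation: [179.8, 0.0, -84.6]
force: [1.0, 0.0, -1.2]
opening: 0.0396
```

Emit:
{"fn": "play_rows", "kwargs": {
  "series": [
    [45,0,0,0,5],
    [45,0,0,0,5],
    [45,0,0,0,5]
  ]
}}

```text
clock: 15.3
tool_pos: [0.4268, -0.1352, 0.2153]
orientation: [179.9, -0.0, -89.1]
force: [-0.5, 1.0, 0.2]
opening: 0.0392
```

Run:
```python
from h import *
s=wrist('w13')
bolts(s,[(.40,.46,-.17,-.1)])
go(.427,-.1355,.083,-90)
```

```text
bolt n 240 px [315 181  12  23] med [ 0.4263 -0.1368  0.0477] top 0.054 tip [ 0.4262 -0.135   0.0523] 148
at [ 0.4269 -0.1352  0.2155] [179.9  -0.  -89.1] F [ 0.1  0.7 -0.5] t 15.3 -> d [ 3.000e-04 -1.000e-04  1.325e-01] spin 0.9 dist 0.133
```

View pics/w13.png

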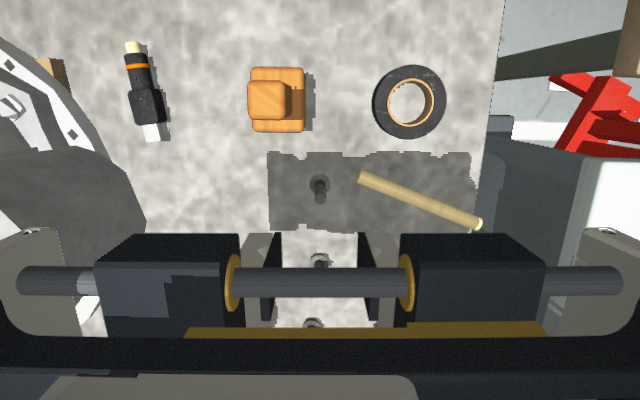

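Emit:
{"fn": "play_rows", "kwargs": {
  "series": [
    [32,0,0,0.04,0],
    [32,0,0,0.08,0],
    [32,0,0,0.11,0],
    [32,0,0,0.126,0],
    [32,0,0,0.128,0],
    [32,0,0,0.128,0],
    [0,0,0,0.128,0],
    [0,0,0,0.128,0],
    [0,0,0,0.128,0],
    [0,0,0,0.128,0]
  ]
}}

```text
clock: 16.35
tool_pos: [0.4278, -0.1351, 0.089]
orientation: [-179.9, 0.0, -89.2]
force: [-0.8, 0.8, 5.6]
opening: 0.0091
```

Emit:
{"fn": "play_rows", "kwargs": {
  "series": [
    [0,0,0,0,0],
    [0,0,0,0,0],
    [0,0,0,-0.03,0],
    [0,0,0,-0.07,0],
    [0,0,0,-0.11,0],
    [0,0,0,-0.15,0],
    [0,0,0,-0.15,0]
  ]
}}

```text
clock: 17.05
tool_pos: [0.4298, -0.1353, 0.2437]
orientation: [-179.4, -0.0, -89.2]
force: [0.6, -0.9, -1.1]
opening: 0.0092
```

Run:
```python
from h import *
s=wrist('w14')
print(get_obs()['opening'])
go(.535,.30,.26,0)
```

```text
0.009296011128879723
at [ 0.4285 -0.1351  0.2409] [-179.6    0.   -89.2] F [-0.4 -0.  -0.7] t 17.1 -> d [-0.4336 -0.1123 -0.0191] spin -89.2 dist 0.448
```

View pics/w14.png

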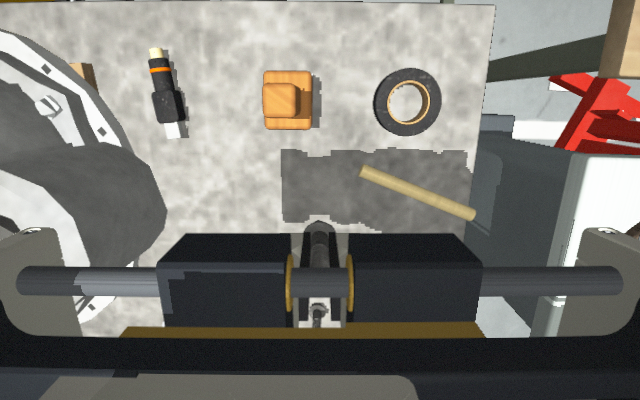

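Emit:
{"fn": "play_rows", "kwargs": {
  "series": [
    [0,-0.03,0,-0.02,-9],
    [0,-0.42,-0.082,-0.02,-89],
    [0,-0.42,-0.082,-0.02,-89],
    [0,-0.42,-0.082,-0.02,-89],
    [0,-0.42,-0.082,-0.02,-89],
    [0,-0.42,-0.082,-0.02,-89],
    [0,-0.42,-0.082,-0.02,-89],
    [0,-0.42,-0.082,-0.02,-89],
    [0,-0.42,-0.082,-0.02,-89],
    [0,-0.42,-0.082,-0.02,-89]
  ]
}}

```text
clock: 18.1
tool_pos: [0.5042, 0.2906, 0.2558]
orientation: [179.9, 0.1, -2.8]
force: [-0.7, -1.0, -0.8]
opening: 0.009
```

Emit:
{"fn": "play_rows", "kwargs": {
  "series": [
    [0,0,0,0,0],
    [0,0,0,0,0]
  ]
}}

```text
clock: 18.3
tool_pos: [0.5032, 0.2852, 0.2569]
orientation: [179.9, 0.1, -3.6]
force: [0.2, -0.0, -0.5]
opening: 0.0096
```

Run:
```python
from h import *
s=wrist('w15')
go(.51,.285,.148,0)
```

```text
at [0.5033 0.2849 0.2574] [ 1.799e+02  1.000e-01 -3.600e+00] F [ 0.5 -1.1 -0.3] t 18.4 -> d [ 0.0066 -0.0005  0.1094] spin -3.6 dist 0.11
```

View pics/w15.png

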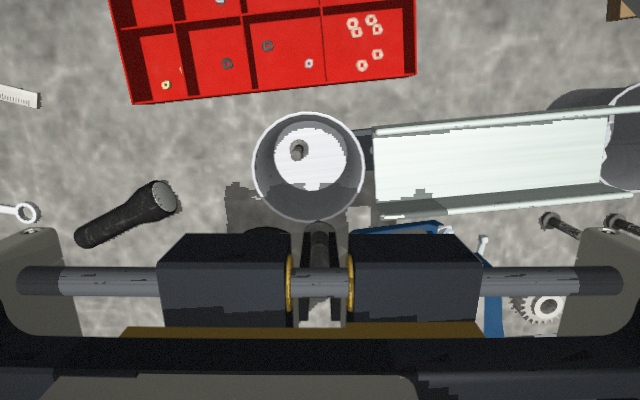

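Emit:
{"fn": "play_rows", "kwargs": {
  "series": [
    [0,0.007,0,0.04,-4],
    [0,0.007,0,0.08,-4],
    [0,0.007,0,0.108,-4],
    [0,0.007,0,0.108,-4],
    [0,0.007,0,0.108,-4],
    [25,0.007,0,0.108,-4],
    [25,0.007,0,0.108,-4],
    [25,0.007,0,0.108,-4],
    [30,0.007,0,0.06,-4],
    [30,0.007,0,0,-4]
  ]
}}

```text
clock: 19.35
tool_pos: [0.5101, 0.2849, 0.2487]
orientation: [179.9, 0.1, 0.7]
force: [1.1, 2.3, -0.2]
opening: 0.026
```

Emit:
{"fn": "play_rows", "kwargs": {
  "series": [
    [30,0,0,-0.11,0],
    [30,-0.07,0,-0.11,0],
    [30,-0.07,0,-0.11,0],
    [30,-0.07,0,-0.11,0]
  ]
}}

```text
clock: 19.75
tool_pos: [0.4393, 0.285, 0.3642]
orientation: [-179.6, -0.4, 0.8]
force: [0.7, 0.6, 1.7]
opening: 0.0261
```

Run:
```python
from h import *
s=wrist('w16')
go(.427,-.056,.16,0)
```

```text
at [0.4399 0.285  0.3619] [-179.7   -0.3    0.8] F [-0.3  0.5 -1.7] t 19.8 -> d [-0.0176  0.3408  0.2019] spin 0.8 dist 0.397
```

View pics/w16.png

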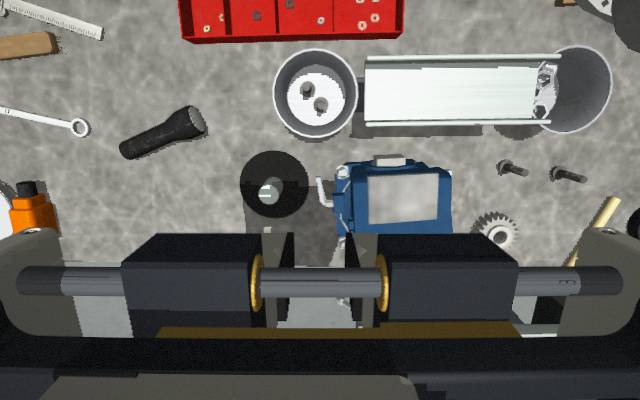

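Emit:
{"fn": "play_rows", "kwargs": {
  "series": [
    [45,-0.018,0.34,0.08,0],
    [45,-0.018,0.34,0.08,0],
    [45,-0.018,0.34,0.1,0],
    [45,-0.018,0.34,0.1,0],
    [45,-0.018,0.34,0.1,0],
    [45,-0.018,0.34,0.1,0],
    [45,-0.018,0.34,0.16,0],
    [45,-0.018,0.34,0.2,0],
    [45,-0.018,0.34,0.2,0],
    [45,-0.018,0.34,0.2,0]
  ]
}}

```text
clock: 20.8
tool_pos: [0.4241, -0.0575, 0.1545]
orientation: [179.9, 0.5, 0.5]
force: [-0.3, -0.9, 0.6]
opening: 0.0394
```

Run:
```python
from h import *
s=wrist('w17')
go(.426,-.0545,.085,0)
bolts(s,[(.40,.46,-.1,.05)])
t=snap('top');bolts(t,[(.40,.46,-.1,.05)])
```

```text
at [ 0.4258 -0.0566  0.1567] [179.9   0.3   0.6] F [-0.   0.6  0.5] t 20.9 -> d [ 0.0002 -0.0021  0.0717] spin 0.6 dist 0.072
bolt n 558 px [177 184  37  31] med [0.4355 0.0242 0.0425] top 0.054 tip [0.4348 0.0253 0.0519] 304
bolt n 421 px [303 195  16  32] med [ 0.4292 -0.0519  0.0469] top 0.054 tip [ 0.4277 -0.0522  0.0521] 259
```

View pics/w17.png

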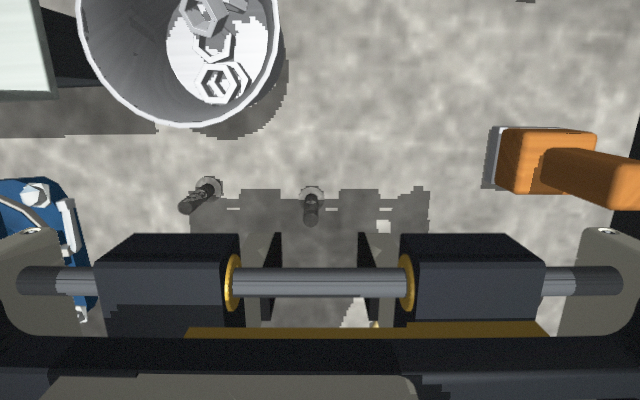

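Emit:
{"fn": "play_rows", "kwargs": {
  "series": [
    [45,0.001,-0.004,0.03,0],
    [45,0.001,-0.004,0.06,0],
    [45,0.001,-0.004,0.07,0],
    [45,0.001,-0.004,0.07,0],
    [0,0.001,-0.004,0.07,0],
    [0,0.001,-0.004,0.07,0],
    [0,0.001,-0.004,0.07,0],
    [0,0.001,-0.004,0.07,0],
    [0,0.001,-0.004,0.07,0],
    [0,0.001,-0.004,0.07,0]
  ]
}}

```text
clock: 21.9
tool_pos: [0.4282, -0.0515, 0.0887]
orientation: [-180.0, -0.1, 0.7]
force: [-0.9, -0.2, 6.5]
opening: 0.0092
```

Emit:
{"fn": "play_rows", "kwargs": {
  "series": [
    [0,0,0,0,0],
    [0,0,0,-0.03,0],
    [0,0,0,-0.07,0],
    [0,0,0,-0.12,0],
    [0,0,0,-0.17,0],
    [0,0,0,-0.17,0]
  ]
}}

```text
clock: 22.5
tool_pos: [0.4307, -0.0512, 0.2648]
orientation: [-179.9, -0.7, 0.7]
force: [0.7, -0.0, -1.2]
opening: 0.0093
```

Run:
```python
from h import *
go(.512,.300,.255,0)
```

```text
at [ 0.4307 -0.0512  0.2648] [-179.9   -0.7    0.7] F [ 0.7 -0.  -1.2] t 22.5 -> d [ 0.0859 -0.3501  0.0098] spin 0.7 dist 0.361
```

Emit:
{"fn": "play_rows", "kwargs": {
  "series": [
    [0,0.115,-0.33,0,0],
    [0,0.115,-0.33,0,0],
    [0,0.115,-0.33,0,0],
    [0,0.115,-0.33,0,0],
    [0,0.115,-0.33,0,0],
    [0,0.115,-0.33,0,0],
    [0,0.115,-0.33,0,0],
    [0,0.115,-0.33,0,0],
    [0,0.115,-0.33,0,0],
    [0,0.115,-0.33,0,0]
  ]
}}

```text
clock: 23.5
tool_pos: [0.5384, 0.2791, 0.2577]
orientation: [180.0, 0.1, 0.7]
force: [-0.1, -1.1, -1.1]
opening: 0.0093
```

Run:
```python
from h import *
s=wrist('w18')
go(.542,.280,.149,0)
```

```text
at [0.5385 0.2788 0.2581] [180.    0.    0.7] F [-0.4 -0.2 -0.4] t 23.6 -> d [ 0.0036 -0.0011  0.1091] spin 0.7 dist 0.109
```

View pics/w18.png

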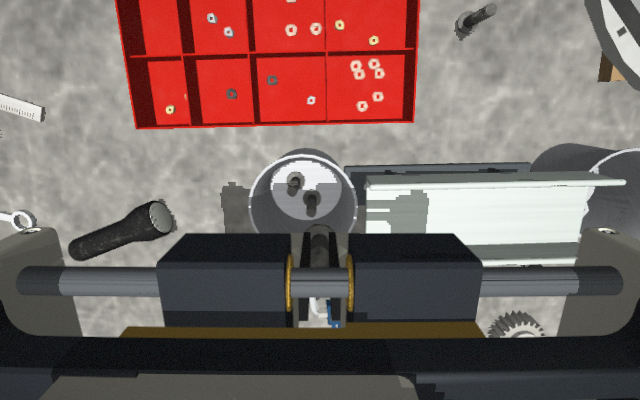

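Run:
```python
from h import *
s=wrist()
print(ray(s,297,178,.05),ray(s,311,200,.05))
W=world(s);X,Y,H=W[...,0],W[...,1],W[...,2]
m=(abs(X-.524)<.036)&(abs(Y-.293)<.036)&(H>.045)&(H<.06);n,l,st,c=cv2.connectedComponentsWithStats(m.astype(np.uint8))
for i in range(1,n): print(st[i],np.median(W[l==i],0))
```

```text
[0.54346223 0.29972388 0.05      ] [0.52197236 0.28648066 0.05      ]
[287 163   1   1   1] [0.55936623 0.30800259 0.05916911]
[320 163   1   1   1] [0.55979994 0.2782909  0.05987921]
[281 165   2   2   2] [0.55704525 0.31299887 0.05923866]
[324 165   1   1   1] [0.55788379 0.27466147 0.05918932]
[327 167   1   1   1] [0.55606647 0.27192388 0.05911972]
[269 176   2   2   2] [0.54677378 0.32415018 0.05926521]
[338 177   1   1   1] [0.54709128 0.26179086 0.05988086]
[265 179   4   6   7] [0.54170734 0.32743744 0.05862491]
[341 182   1   1   1] [0.54227258 0.25888023 0.05917466]
[287 184  11  13 110] [0.53340352 0.30396825 0.05621078]
[306 204  11  14 118] [0.51315447 0.28628833 0.05592168]
[266 211  24  22 154] [0.49685944 0.32159922 0.05275472]
[330 212  12  18  75] [0.50041389 0.26178922 0.05274105]
```

Emit:
{"fn": "play_rows", "kwargs": {
  "series": [
    [0,0.003,0,0.04,0],
    [0,0.003,0,0.08,0],
    [0,0.003,0,0.109,0],
    [0,0.003,0,0.109,0],
    [0,0.003,0,0.109,0],
    [25,0.003,0,0.109,0],
    [25,0.003,0,0.109,0],
    [25,0.003,0,0.109,0],
    [30,0.003,0,0.06,0],
    [30,0.003,0,0,0]
  ]
}}

```text
clock: 24.6
tool_pos: [0.5412, 0.2793, 0.2487]
orientation: [179.9, 0.1, 0.7]
force: [2.0, 0.7, 0.3]
opening: 0.0259
```

Emit:
{"fn": "play_rows", "kwargs": {
  "series": [
    [30,-0.05,0,-0.05,0],
    [30,-0.1,0,-0.1,0],
    [30,-0.1,0,-0.1,0],
    [30,-0.1,0,-0.1,0]
  ]
}}

```text
clock: 25.0
tool_pos: [0.4406, 0.2792, 0.3545]
orientation: [-179.6, -0.4, 0.8]
force: [-0.4, -0.4, 0.4]
opening: 0.026
```

Run:
```python
from h import *
s=wrist('w19')
go(.4337,.025,.16,0)
```

```text
at [0.4411 0.2791 0.352 ] [-179.7   -0.3    0.8] F [ 1.2  0.7 -1. ] t 25.1 -> d [-0.0109  0.254   0.192 ] spin 0.8 dist 0.319
```

View pics/w19.png

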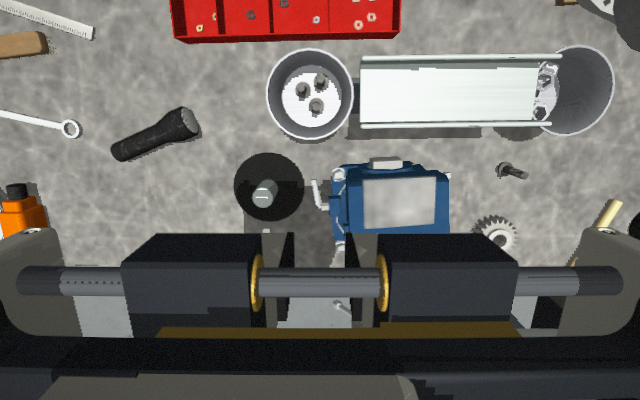

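Three bolts stand in the left can (302,90), (320,82), (316,106). Now bolt C at (510,170).

Emit:
{"fn": "play_rows", "kwargs": {
  "series": [
    [45,-0.011,0.254,0.08,0],
    [45,-0.011,0.254,0.08,0],
    [45,-0.011,0.254,0.08,0],
    [45,-0.011,0.254,0.08,0],
    [45,-0.011,0.254,0.08,0],
    [45,-0.011,0.254,0.14,0],
    [45,-0.011,0.254,0.19,0],
    [45,-0.011,0.254,0.19,0],
    [45,-0.011,0.254,0.19,0]
  ]
}}

```text
clock: 25.95
tool_pos: [0.4322, 0.023, 0.1553]
orientation: [179.8, 0.3, 0.6]
force: [0.1, -0.0, 0.2]
opening: 0.0394
```

Run:
```python
from h import *
s=wrist('w20')
bolts(s,[(.40,.46,-.1,.06)])
go(.4337,.025,.086,0)
```

```text
bolt n 406 px [306 196  15  32] med [0.4366 0.0265 0.0467] top 0.054 tip [0.4353 0.0267 0.0521] 249
at [0.4335 0.0239 0.1572] [179.9   0.2   0.7] F [0.3 0.3 0.1] t 26.0 -> d [ 0.0002 -0.0011  0.0712] spin 0.7 dist 0.071
```

View pics/w20.png

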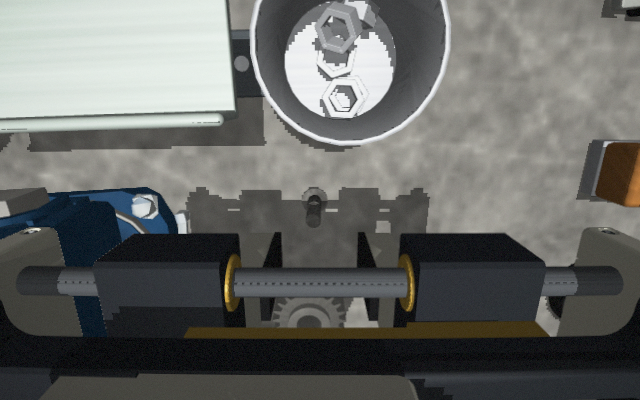

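Emit:
{"fn": "play_rows", "kwargs": {
  "series": [
    [45,0.001,-0.003,0.03,0],
    [45,0.001,-0.003,0.06,0],
    [45,0.001,-0.003,0.07,0],
    [45,0.001,-0.003,0.07,0],
    [0,0.001,-0.003,0.07,0],
    [0,0.001,-0.003,0.07,0],
    [0,0.001,-0.003,0.07,0],
    [0,0.001,-0.003,0.07,0],
    [0,0.001,-0.003,0.07,0],
    [0,0.001,-0.003,0.07,0]
  ]
}}

```text
clock: 27.0
tool_pos: [0.4352, 0.0277, 0.0887]
orientation: [-180.0, -0.1, 0.7]
force: [-0.7, -0.7, 6.9]
opening: 0.0088
```

Emit:
{"fn": "play_rows", "kwargs": {
  "series": [
    [0,0,0,0,0],
    [0,0,0,-0.03,0],
    [0,0,0,-0.07,0],
    [0,0,0,-0.12,0],
    [0,0,0,-0.17,0],
    [0,0,0,-0.17,0]
  ]
}}

```text
clock: 27.6
tool_pos: [0.4377, 0.0284, 0.2649]
orientation: [-179.8, -0.6, 0.8]
force: [0.1, -0.1, -0.7]
opening: 0.0093
```

Run:
```python
from h import *
print(get_obs()['opening'])
go(.509,.312,.255,0)
```

```text
0.009340407452942567
at [0.4377 0.0284 0.2649] [-179.8   -0.6    0.8] F [ 0.1 -0.1 -0.7] t 27.6 -> d [ 0.075  -0.2826  0.0099] spin 0.8 dist 0.293
```

Emit:
{"fn": "play_rows", "kwargs": {
  "series": [
    [0,0.07,-0.08,0,0],
    [0,0.075,-0.283,0,0],
    [0,0.075,-0.283,0,0],
    [0,0.075,-0.283,0,0],
    [0,0.075,-0.283,0,0],
    [0,0.075,-0.283,0,0],
    [0,0.075,-0.283,0,0],
    [0,0.075,-0.283,0,0],
    [0,0.075,-0.283,0,0]
  ]
}}

```text
clock: 28.5
tool_pos: [0.506, 0.3107, 0.2577]
orientation: [180.0, 0.0, 0.7]
force: [-0.6, -0.6, -1.5]
opening: 0.0089
```

Run:
```python
from h import *
go(.511,.310,.149,0)
```

```text
at [0.506  0.3107 0.2577] [180.    0.    0.7] F [-0.6 -0.6 -1.5] t 28.5 -> d [0.0049 0.0008 0.1087] spin 0.7 dist 0.109
```

Emit:
{"fn": "play_rows", "kwargs": {
  "series": [
    [0,0.005,0.001,0.04,0],
    [0,0.005,0.001,0.08,0],
    [0,0.005,0.001,0.109,0],
    [0,0.005,0.001,0.109,0],
    [0,0.005,0.001,0.109,0],
    [25,0.005,0.001,0.109,0],
    [25,0.005,0.001,0.109,0],
    [25,0.005,0.001,0.109,0],
    [30,0.005,0.001,0.06,0],
    [30,0.005,0.001,0,0]
  ]
}}

```text
clock: 29.5
tool_pos: [0.5109, 0.3099, 0.2488]
orientation: [179.9, 0.1, 0.7]
force: [1.4, 1.7, 0.4]
opening: 0.0258
```

Run:
```python
from h import *
go(.50,.13,.33,0)
```

```text
at [0.5109 0.3099 0.2488] [1.799e+02 1.000e-01 7.000e-01] F [1.4 1.7 0.4] t 29.5 -> d [-0.0131  0.1798 -0.0812] spin 0.7 dist 0.198
```

Emit:
{"fn": "play_rows", "kwargs": {
  "series": [
    [45,-0.013,0.03,-0.08,0],
    [45,-0.013,0.13,-0.08,0],
    [45,-0.013,0.18,-0.08,0],
    [45,-0.013,0.18,-0.08,0],
    [45,-0.013,0.18,-0.08,0],
    [45,-0.013,0.18,-0.08,0]
  ]
}}

```text
clock: 30.1
tool_pos: [0.5005, 0.1284, 0.3298]
orientation: [-179.9, -0.1, 0.5]
force: [0.4, 0.3, -0.6]
opening: 0.0393
```

Run:
```python
from h import *
s=wrist('w21')
bolts(s,[(.64,.72,.1,.16)])
W=world(s);X,Y,H=W[...,0],W[...,1],W[...,2]
for y in np.arange(.02,.26,.02):
    print(round(y,2),[round(float(H[(abs(X-x)<.01)&(abs(Y-y)<.01)].max()),3) if ((abs(X-x)<.01)&(abs(Y-y)<.01)).any() else None for x in np.arange(.58,.8,.02)])
go(.686,.139,.2,-45)
```

```text
bolt n 19 px [309   0   8   3] med [0.684  0.1384 0.016 ] top 0.02 tip  0
0.02 [0.082, 0.003, 0.003, 0.003, 0.036, 0.036, 0.001, None, None, None, None, None]
0.04 [0.082, 0.002, 0.003, 0.003, 0.003, 0.002, 0.001, None, None, None, None, None]
0.06 [0.002, 0.002, 0.003, 0.004, 0.003, 0.003, 0.0, None, None, None, None, None]
0.08 [0.003, 0.003, 0.002, 0.003, 0.003, 0.003, -0.001, None, None, None, None, None]
0.1 [0.003, 0.003, 0.003, 0.003, 0.003, 0.003, -0.002, None, None, None, None, None]
0.12 [0.423, 0.003, 0.003, 0.003, 0.003, 0.009, None, None, None, None, None, None]
0.14 [0.002, 0.003, 0.003, 0.003, 0.003, 0.02, None, None, None, None, None, None]
0.16 [0.003, 0.003, 0.003, 0.003, 0.003, 0.003, None, None, None, None, None, None]
0.18 [0.003, 0.003, 0.003, 0.003, 0.003, 0.003, None, None, None, None, None, None]
0.2 [0.004, 0.044, 0.044, 0.044, 0.044, 0.044, None, None, None, None, None, None]
0.22 [0.003, 0.044, 0.008, 0.01, 0.037, 0.011, None, None, None, None, None, None]
0.24 [0.003, 0.044, 0.009, 0.007, 0.037, 0.009, None, None, None, None, None, None]
at [0.5007 0.1296 0.3292] [-1.799e+02 -1.000e-01  6.000e-01] F [-0.1 -0.3 -0.3] t 30.1 -> d [ 0.1854 -0.0075  0.1292] spin 45.6 dist 0.226
```

View pics/w21.png

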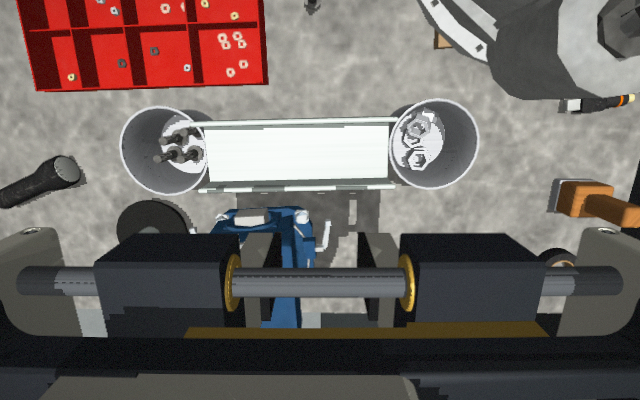

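Run:
```python
from h import *
import glob
t=snap('top','t21');W=world(t);X,Y,H=W[...,0],W[...,1],W[...,2]
print([round(x,2) for x in np.arange(.62,.82,.02)])
for y in np.arange(.02,.26,.02):
    print(round(y,2),[round(float(np.percentile(H[q],90)),3) if (q:=(abs(X-x)<.01)&(abs(Y-y)<.01)).any() else None for x in np.arange(.62,.82,.02)])
```

```text
[np.float64(0.62), np.float64(0.64), np.float64(0.66), np.float64(0.68), np.float64(0.7), np.float64(0.72), np.float64(0.74), np.float64(0.76), np.float64(0.78), np.float64(0.8)]
0.02 [None, 0.002, 0.003, 0.034, 0.056, 0.074, 0.116, 0.129, 0.12, 0.122]
0.04 [None, 0.001, 0.001, 0.001, 0.033, 0.036, 0.051, 0.049, 0.053, 0.051]
0.06 [0.001, 0.001, 0.001, 0.001, 0.001, 0.001, 0.001, 0.001, 0.03, 0.001]
0.08 [0.002, 0.002, 0.001, 0.001, 0.001, 0.001, 0.001, 0.0, 0.0, 0.001]
0.1 [None, None, None, None, None, None, None, None, None, None]
0.12 [None, None, None, None, None, None, None, None, None, None]
0.14 [None, None, None, None, None, None, None, None, None, None]
0.16 [None, None, None, None, None, None, None, None, None, None]
0.18 [None, None, None, None, None, None, None, None, None, None]
0.2 [None, None, None, None, None, None, None, None, None, None]
0.22 [None, None, None, None, None, None, None, None, None, None]
0.24 [None, None, None, None, None, None, None, None, None, None]
```

View pics/t21.png

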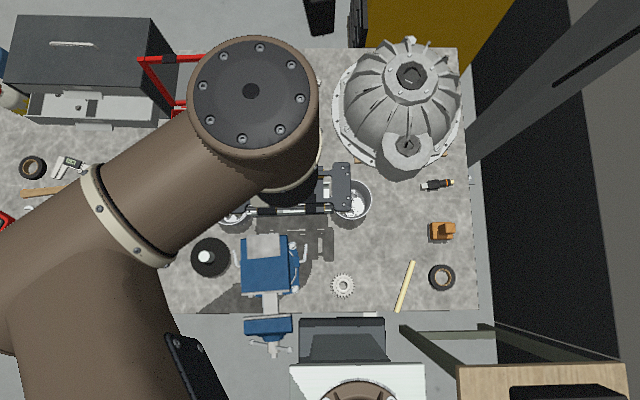

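```bash
python3 -c "
from h import *
go(.685,.139,.16,0)"
```

```text
at [0.5007 0.1304 0.3287] [-1.799e+02 -1.000e-01  6.000e-01] F [ 0.2  1.2 -0.6] t 30.2 -> d [ 0.1844 -0.0065  0.1687] spin 0.6 dist 0.25
```

Emit:
{"fn": "play_rows", "kwargs": {
  "series": [
    [45,0.184,-0.007,0,0],
    [45,0.184,-0.007,0.02,0],
    [45,0.184,-0.007,0.05,0],
    [45,0.184,-0.007,0.09,0],
    [45,0.184,-0.007,0.15,0],
    [45,0.184,-0.007,0.169,0],
    [45,0.184,-0.007,0.169,0],
    [45,0.184,-0.007,0.169,0],
    [45,0.184,-0.007,0.169,0]
  ]
}}

```text
clock: 31.1
tool_pos: [0.6859, 0.1408, 0.1624]
orientation: [-179.9, -0.2, 0.8]
force: [-0.5, -1.6, 0.9]
opening: 0.0393
```

Run:
```python
from h import *
s=wrist('w22')
bolts(s,[(.65,.73,.09,.17)])
go(.686,.139,.087,0)
```

```text
bolt n 373 px [315 193  15  31] med [0.6916 0.139  0.0465] top 0.054 tip [0.6904 0.1391 0.0521] 229
at [0.6859 0.1408 0.1628] [-179.9   -0.3    0.8] F [-0.  -0.1  0.8] t 31.1 -> d [0.0001 0.0018 0.0758] spin 0.8 dist 0.076
```

View pics/w22.png

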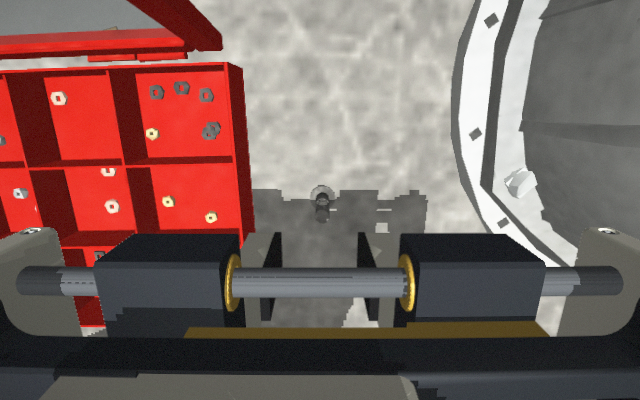

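Emit:
{"fn": "play_rows", "kwargs": {
  "series": [
    [45,0.004,0.002,0.03,0],
    [45,0.004,0.002,0.06,0],
    [45,0.004,0.002,0.074,0],
    [45,0.004,0.002,0.074,0],
    [0,0.004,0.002,0.074,0],
    [0,0.004,0.002,0.074,0],
    [0,0.004,0.002,0.074,0],
    [0,0.004,0.002,0.074,0],
    [0,0.004,0.002,0.074,0],
    [0,0.004,0.002,0.074,0]
  ]
}}

```text
clock: 32.15
tool_pos: [0.6889, 0.1377, 0.0859]
orientation: [-180.0, -0.1, 0.7]
force: [-1.8, 0.4, 4.3]
opening: 0.0092
```

Emit:
{"fn": "play_rows", "kwargs": {
  "series": [
    [0,0,0,0,0],
    [0,0,0,-0.03,0],
    [0,0,0,-0.07,0],
    [0,0,0,-0.12,0],
    [0,0,0,-0.17,0],
    [0,0,0,-0.18,0],
    [0,0,0,-0.18,0]
  ]
}}

```text
clock: 32.85
tool_pos: [0.6893, 0.1379, 0.2681]
orientation: [-179.9, -0.3, 0.7]
force: [-0.2, -1.1, -1.0]
opening: 0.0094
```

Run:
```python
from h import *
print(get_obs()['opening'])
go(.54,.29,.26,0)
```

```text
0.009431330309379395
at [0.6893 0.1379 0.2681] [-179.9   -0.3    0.7] F [-0.2 -1.1 -1. ] t 32.9 -> d [-0.1475 -0.1539  0.0081] spin 0.7 dist 0.213
```

Emit:
{"fn": "play_rows", "kwargs": {
  "series": [
    [0,-0.163,-0.131,0,0],
    [0,-0.163,-0.131,0,0],
    [0,-0.163,-0.131,0,0],
    [0,-0.163,-0.131,0,0],
    [0,-0.163,-0.131,0,0],
    [0,-0.163,-0.131,0,0],
    [0,-0.163,-0.131,0,0],
    [0,-0.163,-0.131,0,0]
  ]
}}

```text
clock: 33.65
tool_pos: [0.5245, 0.2658, 0.2642]
orientation: [179.9, 0.1, 0.6]
force: [0.0, -0.0, -0.5]
opening: 0.009
```

Run:
```python
from h import *
go(.525,.268,.149,0)
```

```text
at [0.5245 0.2658 0.2642] [1.799e+02 1.000e-01 6.000e-01] F [ 0.  -0.  -0.5] t 33.6 -> d [ 0.0005 -0.0021  0.1152] spin 0.6 dist 0.115
```

Emit:
{"fn": "play_rows", "kwargs": {
  "series": [
    [0,0.001,-0.002,0.04,0],
    [0,0.001,-0.002,0.08,0],
    [0,0.001,-0.002,0.115,0],
    [0,0.001,-0.002,0.115,0],
    [0,0.001,-0.002,0.115,0],
    [25,0.001,-0.002,0.115,0],
    [25,0.001,-0.002,0.115,0],
    [25,0.001,-0.002,0.115,0],
    [30,0.001,-0.002,0.06,0],
    [30,0.001,-0.002,0,0]
  ]
}}

```text
clock: 34.65
tool_pos: [0.5243, 0.2682, 0.2508]
orientation: [179.9, 0.1, 0.7]
force: [1.9, 0.9, 0.3]
opening: 0.0258
```

Run:
```python
from h import *
go(.42,.2,.32,0)
```

```text
at [0.5243 0.2682 0.2508] [1.799e+02 1.000e-01 7.000e-01] F [1.9 0.9 0.3] t 34.6 -> d [-0.1051  0.0669 -0.0692] spin 0.7 dist 0.143
```

Emit:
{"fn": "play_rows", "kwargs": {
  "series": [
    [60,-0.03,0.02,-0.05,0],
    [60,-0.105,0.067,-0.07,0],
    [60,-0.105,0.067,-0.07,0],
    [60,-0.105,0.067,-0.07,0],
    [60,-0.105,0.067,-0.07,0],
    [60,-0.105,0.067,-0.07,0]
  ]
}}

```text
clock: 35.25
tool_pos: [0.421, 0.2007, 0.3205]
orientation: [-180.0, -0.0, 0.7]
force: [-0.7, -1.0, -0.6]
opening: 0.0525
```

```bash
cat >> h.py <<'E'
def circ(P):
    A=np.c_[2*P,np.ones(len(P))];q=np.linalg.lstsq(A,(P**2).sum(1),rcond=None)[0]
    return q[:2].round(4),round(float(np.sqrt(q[2]+q[0]**2+q[1]**2)),4)
E
python3 - <<'E'
from h import *
s=wrist('w23');W=world(s);X,Y,H=W[...,0],W[...,1],W[...,2]
for zl,zh in((.066,.078),(.018,.032)):
    m=(abs(X-.405)<.07)&(abs(Y-.343)<.07)&(H>zl)&(H<zh)
    P=W[m];print(m.sum(),P.mean(0) if m.sum() else'',cv2.minEnclosingCircle(np.float32(P[:,:2])) if m.sum() else '')
go(.403,.343,.3,0)
E
```

```text
463 [0.40634883 0.34775345 0.07208063] ((0.4056275486946106, 0.3493911027908325), 0.013425757177174091)
3920 [0.40855202 0.34538776 0.02560497] ((0.4017641842365265, 0.3341691195964813), 0.062310539186000824)
at [0.4211 0.2007 0.32  ] [180.    0.    0.7] F [0.7 0.2 0.5] t 35.3 -> d [-0.0164 -0.1425  0.02  ] spin 0.7 dist 0.145
```

View pics/w23.png

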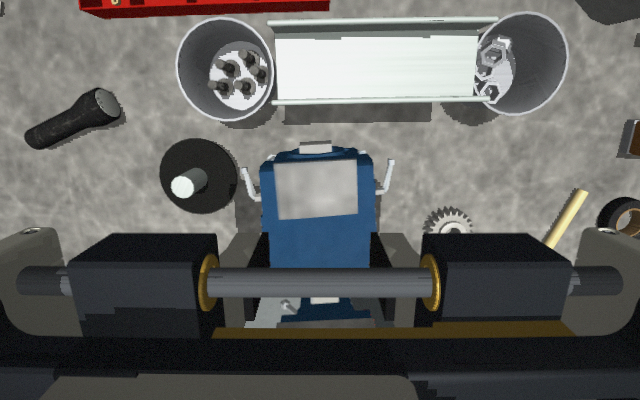

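Run:
```python
from h import *
t=snap('top');W=world(t);X,Y,H=W[...,0],W[...,1],W[...,2]
m=(H>.12)&(H<.25)&(X>.5)&(X<.7)&(Y>-.2)&(Y<.055);P=W[m]
for a in np.arange(-.2,.06,.02):
    q=P[abs(P[:,1]-a)<.01]
    print(round(a,2),q[:,0].min().round(3) if len(q) else None)
go(.405,.3485,.25,-90)
```

```text
-0.2 0.674
-0.18 0.664
-0.16 0.598
-0.14 0.586
-0.12 0.583
-0.1 0.582
-0.08 0.589
-0.06 0.603
-0.04 0.667
-0.02 0.68
-0.0 0.694
0.02 None
0.04 None
at [0.4212 0.2008 0.3196] [179.9   0.    0.7] F [-0.5 -0.2  0.7] t 35.4 -> d [-0.0144 -0.1479  0.0696] spin 90.7 dist 0.164
```

Emit:
{"fn": "play_rows", "kwargs": {
  "series": [
    [60,-0.015,-0.148,0,91],
    [60,-0.015,-0.148,0,91],
    [60,-0.015,-0.148,0,91],
    [60,-0.015,-0.148,0,91],
    [60,-0.015,-0.148,0.03,91],
    [60,-0.015,-0.148,0.06,91],
    [60,-0.015,-0.148,0.06,91],
    [60,-0.015,-0.148,0.06,91],
    [60,-0.015,-0.148,0.06,91],
    [60,-0.015,-0.148,0.06,91]
  ]
}}

```text
clock: 36.35
tool_pos: [0.4044, 0.3485, 0.2587]
orientation: [179.9, -0.1, -85.2]
force: [1.2, 0.2, 0.6]
opening: 0.0528
```

Emit:
{"fn": "play_rows", "kwargs": {
  "series": [
    [60,0,0,0,5],
    [60,0,0,0,5],
    [60,0,0,0,5]
  ]
}}

```text
clock: 36.65
tool_pos: [0.4042, 0.3484, 0.2592]
orientation: [180.0, -0.1, -89.7]
force: [-0.3, 0.1, 0.4]
opening: 0.0528
```

Run:
```python
from h import *
s=wrist('w24');W=world(s);X,Y,H=W[...,0],W[...,1],W[...,2]
m=(abs(X-.405)<.07)&(abs(Y-.343)<.07)&(H>.066)&(H<.078)
P=W[m];print(m.sum(),P.mean(0),cv2.minEnclosingCircle(np.float32(P[:,:2])))
m=(abs(X-.405)<.06)&(abs(Y-.343)<.06)&(H>.018)&(H<.032)
P=W[m];print(m.sum(),P.mean(0),cv2.minEnclosingCircle(np.float32(P[:,:2])))
go(.4055,.3485,.102,-90)
```

```text
648 [0.40512368 0.34803481 0.07237857] ((0.40511173009872437, 0.3488554060459137), 0.012926655821502209)
5737 [0.40509591 0.3459697  0.02565163] ((0.3996661901473999, 0.3392865061759949), 0.05837748944759369)
at [0.4042 0.3483 0.2594] [ 1.80e+02 -1.00e-01 -8.97e+01] F [-0.1 -0.  -0.4] t 36.7 -> d [-0.0002 -0.0013  0.1574] spin 0.3 dist 0.157
```

View pics/w24.png

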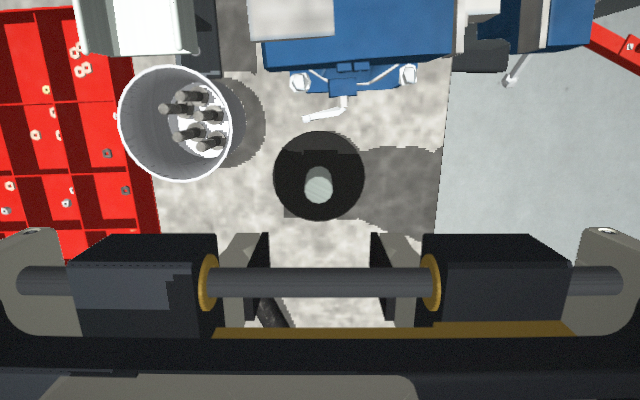

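Emit:
{"fn": "play_rows", "kwargs": {
  "series": [
    [60,0,-0.001,0.05,0],
    [60,0,-0.001,0.1,0],
    [60,0,-0.001,0.14,0],
    [60,0,-0.001,0.156,0],
    [60,0,-0.001,0.156,0],
    [60,0,-0.001,0.156,0],
    [0,0,-0.001,0.156,0],
    [0,0,-0.001,0.156,0],
    [0,0,-0.001,0.156,0],
    [0,0,-0.001,0.156,0]
  ]
}}

```text
clock: 37.7
tool_pos: [0.4051, 0.3484, 0.1049]
orientation: [-180.0, 0.1, -89.8]
force: [0.1, -0.4, 0.2]
opening: 0.0258
```

Emit:
{"fn": "play_rows", "kwargs": {
  "series": [
    [0,0,0,0,0],
    [0,0,0,0,0],
    [0,0,0,0,0],
    [0,0,0,0,0]
  ]
}}

```text
clock: 38.1
tool_pos: [0.4051, 0.3484, 0.1048]
orientation: [-180.0, 0.0, -89.8]
force: [-2.4, -1.0, 6.4]
opening: 0.0251
```

Emit:
{"fn": "play_rows", "kwargs": {
  "series": [
    [0,0,0,-0.01,0],
    [0,0,0,-0.04,0],
    [0,0,0,-0.08,0],
    [0,0,0,-0.13,0],
    [0,0,0,-0.17,0],
    [0,0,0,-0.17,0],
    [0,0,0,-0.17,0]
  ]
}}

```text
clock: 38.8
tool_pos: [0.4048, 0.3481, 0.2752]
orientation: [-180.0, 0.1, -89.8]
force: [-0.2, -0.2, -2.4]
opening: 0.025
```

Run:
```python
from h import *
s=wrist('w25');W=world(s);T=s['T_wt']
o=get_obs();print(o['opening'])
X,Y,H=W[...,0],W[...,1],W[...,2]
m=(abs(X-.405)<.06)&(abs(Y-.343)<.06)&(H>.1)
hh,e=np.histogram(H[m],bins=np.arange(.1,.35,.003));i=hh.argmax();print(hh[i],e[i],[ (round(float(e[j]),3),int(hh[j])) for j in range(len(hh)) if hh[j]>150])
go(.5333,.0095,.28,-90)
```

```text
0.025246922456025295
16528 0.29800000000000015 [(0.193, 6396), (0.196, 3614), (0.214, 230), (0.217, 288), (0.22, 279), (0.223, 307), (0.226, 322), (0.229, 402), (0.232, 305), (0.235, 290), (0.238, 325), (0.241, 880), (0.244, 199), (0.253, 198), (0.256, 330), (0.28, 725), (0.283, 1133), (0.286, 1352), (0.289, 2781), (0.292, 5464), (0.295, 2082), (0.298, 16528), (0.301, 2557), (0.304, 1698), (0.307, 2083), (0.31, 5759), (0.313, 6439), (0.316, 12458), (0.319, 6137), (0.322, 3708)]
at [0.4044 0.3476 0.2737] [179.9  -0.  -89.8] F [-0.6 -0.3 -2.6] t 38.9 -> d [ 0.3385 -0.1279 -0.0063] spin 0.2 dist 0.362
```

View pics/w25.png

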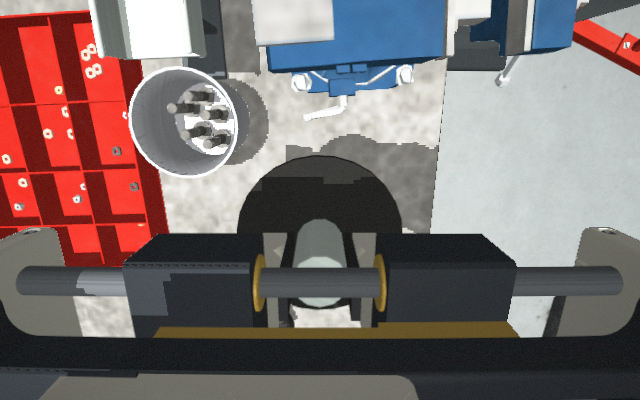

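Emit:
{"fn": "play_rows", "kwargs": {
  "series": [
    [0,0.09,-0.12,-0.03,0],
    [0,0.235,-0.128,-0.03,0],
    [0,0.235,-0.128,-0.03,0],
    [0,0.235,-0.128,-0.03,0],
    [0,0.235,-0.128,-0.03,0],
    [0,0.235,-0.128,-0.03,0],
    [0,0.235,-0.128,-0.03,0],
    [0,0.235,-0.128,-0.03,0],
    [0,0.235,-0.128,-0.03,0]
  ]
}}

```text
clock: 39.75
tool_pos: [0.5332, 0.1139, 0.3029]
orientation: [179.9, -0.1, -89.8]
force: [-0.1, -0.6, -1.6]
opening: 0.0253
```

Run:
```python
from h import *
s=wrist('w26');W=world(s);X,Y,H=W[...,0],W[...,1],W[...,2]
m=(abs(X-.533)<.055)&(abs(Y-.009)<.055)&(abs(H-.08)<.004)
P=W[m];print(m.sum(),circ(P[:,:2]),cv2.minEnclosingCircle(np.float32(P[:,:2])),P[:,:2].min(0),P[:,:2].max(0))
go(.5333,.0095,.28,-90)
```

```text
1592 (array([0.5331, 0.0094]), 0.0453) ((0.5328804850578308, 0.009228869341313839), 0.047848764806985855) [ 0.48623705 -0.03763969] [0.57993452 0.05639528]
at [0.5332 0.1142 0.3032] [179.9  -0.  -89.8] F [ 0.2 -0.1 -2.1] t 39.8 -> d [0.1047 0.0003 0.0232] spin 0.2 dist 0.107
```

View pics/w26.png

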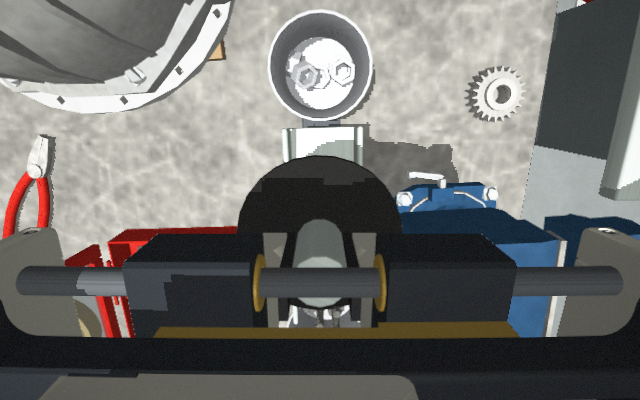

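Run:
```python
from h import *
s=wrist();crop(s,'c1',200,440,0,170,3)
go(.5331,.0093,.19,-90)
```

```text
at [0.5333 0.1144 0.3035] [179.9  -0.  -89.7] F [ 0.1 -0.9 -2.9] t 39.9 -> d [0.1051 0.0006 0.1135] spin 0.3 dist 0.155
```

View pics/c1.png

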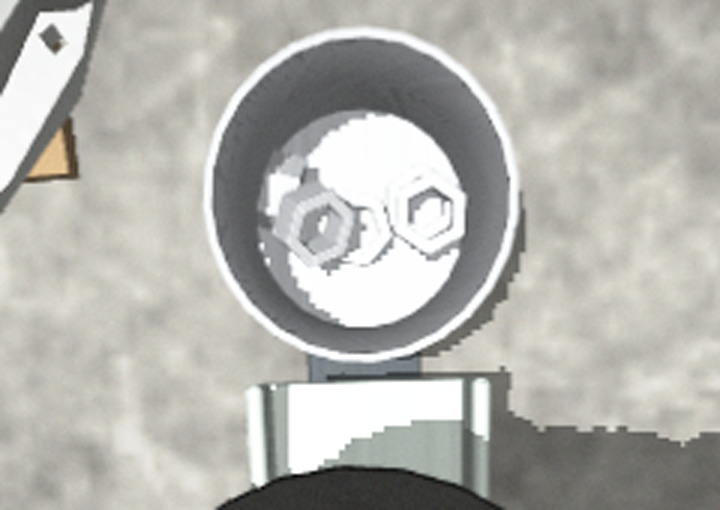

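Emit:
{"fn": "play_rows", "kwargs": {
  "series": [
    [0,0.105,0.001,0,0],
    [0,0.105,0.001,0,0],
    [0,0.105,0.001,0.02,0],
    [0,0.105,0.001,0.06,0],
    [0,0.105,0.001,0.1,0],
    [0,0.105,0.001,0.105,0],
    [0,0.105,0.001,0.105,0],
    [0,0.105,0.001,0.105,0]
  ]
}}

```text
clock: 40.65
tool_pos: [0.5343, 0.0094, 0.2011]
orientation: [-179.9, 0.0, -89.7]
force: [0.1, 0.3, -1.4]
opening: 0.0258
```

Run:
```python
from h import *
s=wrist('w27')
go(.5331,.0093,.166,-90)
```

```text
at [0.5344 0.0094 0.2013] [-179.8    0.   -89.7] F [-0.6 -0.6 -1.8] t 40.7 -> d [0.0001 0.0013 0.0353] spin 0.3 dist 0.035
```

View pics/w27.png

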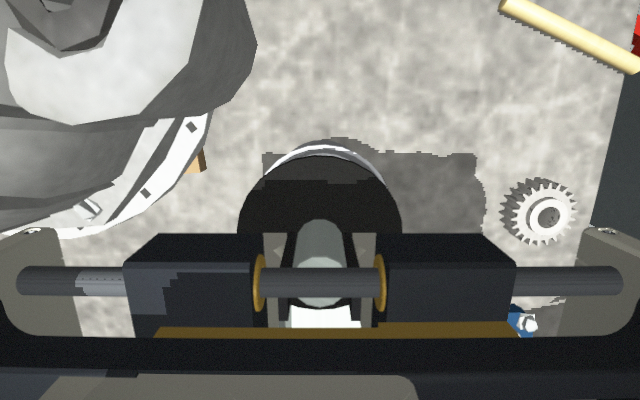

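Plug concentric over the can. Lower slowly.

Emit:
{"fn": "play_rows", "kwargs": {
  "series": [
    [0,0,0.001,0.008,0],
    [0,0,0.001,0.016,0],
    [0,0,0.001,0.022,0],
    [0,0,0.001,0.027,0],
    [0,0,0.001,0.03,0],
    [0,0,0.001,0.032,0],
    [0,0,0.001,0.032,0]
  ]
}}

```text
clock: 41.4
tool_pos: [0.532, 0.0085, 0.1669]
orientation: [180.0, -0.0, -89.8]
force: [0.1, -0.8, -2.5]
opening: 0.0254
```

Emit:
{"fn": "play_rows", "kwargs": {
  "series": [
    [0,0,0,0.001,0],
    [0,0,0,0.002,0],
    [0,0,0,0.003,0],
    [0,0,0,0.003,0]
  ]
}}

```text
clock: 41.8
tool_pos: [0.5322, 0.0086, 0.1649]
orientation: [-180.0, 0.0, -89.8]
force: [-2.7, 0.1, 3.9]
opening: 0.0253
```

Run:
```python
from h import *
s=wrist('w28');W=world(s);X,Y,H=W[...,0],W[...,1],W[...,2]
m=(abs(X-.533)<.045)&(abs(Y-.009)<.045)&(H>.07)&(H<.12)
print(np.median(H[m]),np.percentile(H[m],[5,25,75]))
go(.5331,.0093,.166,-90)
```

```text
0.08573849885171489 [0.08457487 0.08525405 0.08642053]
at [0.5322 0.0086 0.1649] [-180.     0.   -89.8] F [-2.7  0.1  5.3] t 41.9 -> d [-0.0007 -0.0009 -0.0011] spin 0.2 dist 0.002
```

View pics/w28.png

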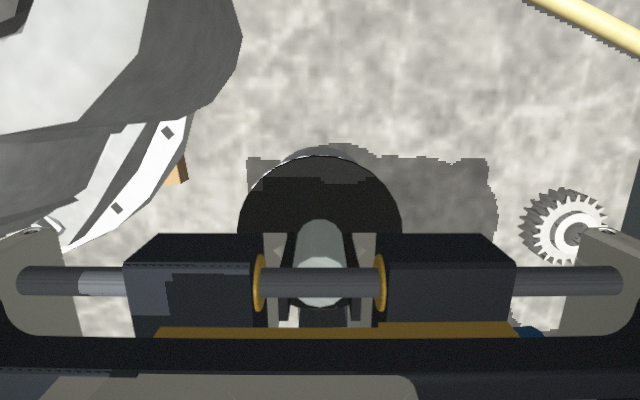

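Emit:
{"fn": "play_rows", "kwargs": {
  "series": [
    [0,0,0,0.001,0],
    [0,0,0,0.002,0],
    [0,0,0,0.003,0],
    [0,0,0,0.003,0]
  ]
}}

```text
clock: 42.25
tool_pos: [0.5322, 0.0086, 0.1647]
orientation: [-179.9, -0.0, -89.7]
force: [-15.0, 2.4, 33.7]
opening: 0.0252
```

Emit:
{"fn": "play_rows", "kwargs": {
  "series": [
    [60,0,0,-0.002,0],
    [60,0,0,-0.002,0],
    [60,0,0,-0.002,0],
    [60,0,0,-0.002,0],
    [60,0,0,-0.002,0],
    [60,0,0,-0.04,0],
    [60,0,0,-0.08,0],
    [60,0,0,-0.13,0],
    [60,0,0,-0.16,0]
  ]
}}

```text
clock: 43.15
tool_pos: [0.5328, 0.0085, 0.3248]
orientation: [-179.8, 0.0, -89.8]
force: [0.5, 1.1, -0.5]
opening: 0.0526
```

Run:
```python
from h import *
go(.45,.25,.33,-90)
```

```text
at [0.5328 0.0085 0.3248] [-179.8    0.   -89.8] F [ 0.5  1.1 -0.5] t 43.1 -> d [-0.2418  0.082  -0.0052] spin 0.2 dist 0.255
```

Move back to +y so both the wrist (facing −y) and the top camera can verify everything.

Emit:
{"fn": "play_rows", "kwargs": {
  "series": [
    [60,-0.35,0.08,-0.01,0],
    [60,-0.35,0.08,-0.01,0],
    [60,-0.35,0.08,-0.01,0],
    [60,-0.35,0.08,-0.01,0],
    [60,-0.35,0.08,-0.01,0],
    [60,-0.35,0.08,-0.01,0],
    [60,-0.35,0.08,-0.01,0],
    [60,-0.35,0.08,-0.01,0],
    [60,-0.35,0.08,-0.01,0]
  ]
}}

```text
clock: 44.05
tool_pos: [0.4503, 0.3601, 0.3303]
orientation: [180.0, -0.1, -89.7]
force: [0.5, -0.8, 0.8]
opening: 0.0528
```

Run:
```python
from h import *
t=snap('top','t30');W=world(t);X,Y,H=W[...,0],W[...,1],W[...,2]
crop(t,'t30c',180,480,120,290,2)
sc=snap('scene');crop(sc,'s30',200,480,120,320,2)
for n,W in(('top',W),('scene',world(sc))):
    X,Y,H=W[...,0],W[...,1],W[...,2]
    m=(abs(X-.533)<.042)&(abs(Y-.009)<.042)&(H>.075)&(H<.1)
    P=W[m];q=np.linalg.lstsq(np.c_[P[:,:2]-[.533,.009],np.ones(len(P))],P[:,2],rcond=None)[0]
    print(n,m.sum(),'plane',q.round(4),'med',np.median(P[:,2]))
    m=(abs(X-.533)<.02)&(abs(Y-.009)<.03)&(H>.122)&(H<.14);print('knob',W[m].mean(0),m.sum())
    m=(abs(X-.46)<.05)&(abs(Y+.21)<.05)&(H>.09)&(H<.11);print('handle',W[m].mean(0),m.sum())
```

```text
top 1050 plane [0.0016 0.0024 0.084 ] med 0.08394033036762555
knob [0.53284549 0.01137118 0.13052863] 109
handle [ 0.46028891 -0.20892585  0.09816085] 119
scene 717 plane [0.0118 0.0132 0.0845] med 0.08406942891604685
knob [0.52873802 0.00837087 0.1294525 ] 94
handle [ 0.4560638  -0.21139658  0.097339  ] 137
```

View pics/t30c.png

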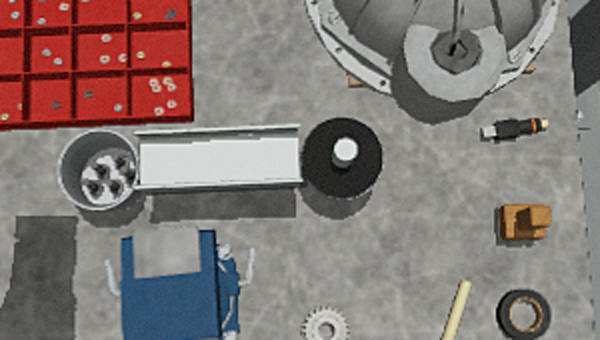

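View pics/s30.png

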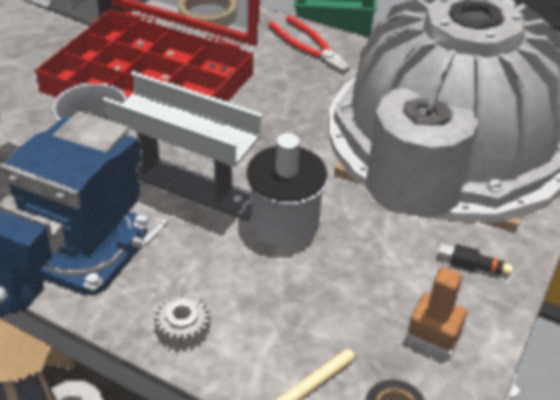

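```bash
python3 -c "
from plant import close_job
print(close_job())"
```

```text
the job is handed in; nothing more can be done
None
```

I finished the task and handed it in at about 44 s, well under the 210 s limit.

- **Nuts:** Four were in the trough. I swept them with the pusher into the right (−y) can, which held the nut. The last pictures show the trough empty and none on the bench. In the can they lie stacked, so I could not count every one.
- **Bolts:** Four stood on the bench. I put them into the left can with the seed bolt, and the wrist pictures show five bolts standing there.
- **Plug:** I set it in the nut can's neck after the sweep and pressed it down until it stopped, with about 34 N on the wrist. Its flange top measures 84 mm in both fixed cameras, against 85 mm for fully home. It is level in the top view, and the scene view shows only a slight slope of about 1°.
- **Pusher:** It stands upright on the bench, about where it started. It slipped roughly 17 mm in the grip when first lifted. I measured the new height and corrected for it before the sweep and when setting it down.
- **Speed sensor:** I never touched it, and it looks unmoved in the top view.

The only disagreement was the can-centre position: the first top-view estimate was about 5 mm off the wrist one. I used the wrist value, and the plug seated properly.

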